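# Turn slide boxes right way up and file them in the tray

### The job

Put the two slide boxes left on the table (one lies upside down on its lid, one stands on its end) into the two empty bays of the wooden tray, either one in either bay, the same way as the box already there: flat on the floor of the bay, lid up, opening lip on the same side as on that box. There is glass inside, so keep the lids shut and set the boxes down rather than letting them drop or topple, and leave the box already in the tray, the petri dish and the dropper bottle where they are.

Things in the scene. Friction and masses are not known exactly. Their poses are not given: they have to be found in the camera images.
- box_down: White plastic slide box, 45 x 88 x 29 mm, 0.1 to 0.16 kg, starting upside down on its lid. Origin: centre of its underside; z: underside to lid, x: lip side to hinge side, y: along the 88 mm. Flat long sides at x = -20 and 20 mm (40 mm to grip). The ends are flat: it stands on either end by itself, 88 mm high, 29 mm thick.
- box_end: A second, equal slide box (same size, origin and axes), starting upright on the table on its y- end, 88 mm high, its lid side facing roughly right.
- box_down_lip (a point): Middle of the small opening lip of box_down, on its x- long side, 16 mm above the underside, at the joint between the body and the lid, which is the upper 13 mm of the box.
- box_end_lip (a point): Middle of the opening lip of box_end, likewise.
- box_down_lid (a joint): Lid of box_down, rad: 0 shut, grows as it opens; hinged along the x+ long side. Only slight hinge friction keeps it shut: hold body and lid together between the fingers.
- box_end_lid (a joint): Lid of box_end, likewise: 0 shut, grows as it opens.
- tray: Pale wooden tray, 61 x 300 x 19 mm, fixed; origin: centre of its underside, y along its three bays (y+ is the robot's left), x away from the robot. Bays 49 (x) by 92 mm (y), 98 mm apart, floor 5 mm above the table, walls and dividers up to 19 mm; front and back walls cut away to the floor for 58 mm at the middle of each bay, for fingers on a box's long sides.
- bay_middle (a point): centre of the floor of the middle bay, empty; axes as the tray's
- bay_left (a point): centre of the floor of the left (y+) bay, empty; axes as the tray's
- filed_box: third slide box of the same kind, already in the right-hand (y-) bay of the tray as it should be: lid up, lip towards the robot (x- side of the tray); to be left alone. Origin at the centre of its underside.
- petri_dish: empty clear petri dish, 90 mm across, 12 mm high, a bystander; origin at the centre of its underside
- dropper_bottle: small white dropper bottle, 71 mm high, a bystander; origin under its body, about 10 mm from the bottle's axis
Not all that is in view belongs to the job. Leave any yellow look-alike of the box_end alone. Leave any pink look-alike of the box_down alone.

How it is judged (in metres and radians):
At the end, for the whole second after the job is handed in: The two boxes lie one in the middle, one in the left bay: within 9 mm of its centre, underside within 4 mm of its floor, lid up (tilt < 0.06 rad) and shut (< 0.12 rad), lip to the robot's side, at rest, let go; the filed box moved < 15 mm (((horizontal distance between box_down and bay_middle below 0.009 m and z of box_down in the frame of bay_middle below 0.004 m and x of box_down_lip in the frame of bay_middle below -0.01 m) or (horizontal distance between box_down and bay_left below 0.009 m and z of box_down in the frame of bay_left below 0.004 m and x of box_down_lip in the frame of bay_left below -0.01 m)) and angle between each of box_down, box_end's own z axis and vertical below 0.06 rad and value of joint each of box_down_lid, box_end_lid below 0.12 rad and linear speed of each of box_down, box_end below 0.02 m/s and contact force between each of box_down, box_end and the fingers below 0.05 N and ((horizontal distance between box_end and bay_middle below 0.009 m and z of box_end in the frame of bay_middle below 0.004 m and x of box_end_lip in the frame of bay_middle below -0.01 m) or (horizontal distance between box_end and bay_left below 0.009 m and z of box_end in the frame of bay_left below 0.004 m and x of box_end_lip in the frame of bay_left below -0.01 m)) and distance of filed_box from where it was at the start of the episode below 0.015 m); the robot touches nothing.
It fails at once if the lid of a box opens by more than 0.35 rad (value of joint any of box_down_lid, box_end_lid above 0.35 rad).
It fails at once if a box drops or topples: it moves faster than 0.5 m/s while no finger touches it ((contact force between box_down and the fingers below 0.01 N and linear speed of box_down above 0.5 m/s) or (contact force between box_end and the fingers below 0.01 N and linear speed of box_end above 0.5 m/s)).
It fails at once if the box already in the tray is moved by more than 15 mm, or the petri dish or the dropper bottle by more than 20 mm (distance of filed_box from where it was at the start of the episode above 0.015 m or distance of any of petri_dish, dropper_bottle from where it was at the start of the episode above 0.02 m).
It also fails if it takes over 72 s, if anything falls off the work surface, if the arm or the gripper's body presses on something with over 40 N, if the wrist force passes 120 N, or if a joint passes its speed limit or range.

### The arm

A 7-joint arm with a two-finger parallel gripper is mounted at the origin on a cart in front of the work surface, level with it; the furniture and walls round the work are solid. World frame = base frame: x ahead of the robot, y to its left, z up, the work surface at z = 0. Lengths are in m, angles in degrees, forces in N, time in s.
With the tool pointing down it reaches from about 0.425 to 0.875 m from the base axis. Payload 4.7 kg.
Tool frame: the origin (TCP) lies on the centre line of the jaws, within the pads' length; the fingertips stand 14 mm ahead of it and the grasp point (between the pads) lies 5 mm behind it; z points along the fingers, y is the line along which they close (so a half turn about z gives the same grasp; the last joint's range is limited). The gripper opens to 87 mm and grips with 3 to 60 N. Pads are 19 mm wide; open, the fingers measure 117 mm over their backs; the gripper's body (75 mm by 190 mm) begins 51 mm behind the grasp point.
Start: joints at [-62.848, 18.392, -4.016, 83.108, 1.295, 78.541, -3.26], TCP at [0.288, 0.582, 0.237] pointing down, gripper open.
Joint ranges: [-163.93, 163.93], [-17.29, 119.83], [-79.2, 71.16], [3.27, 140.29], [-89.18, 269.18], [5.43, 117.66], [-154.24, 154.24]. Speed limits (degrees/s): [147.25, 147.25, 180, 180, 180, 180, 180].

### API

Orientations are given as [roll, pitch, yaw] about the fixed x, y, z axes, in that order (R = Rz(yaw) Ry(pitch) Rx(roll)).
In Python, from cell import env gives the robot as it stands.
- The arm moves only by the tool jog_arm, never from a script. Its argument "motion" is a list that holds one entry, the list of rows, each a list of 7 numbers: the shift along the tool's x, y, z in units of 0.1 m (1.0 is 0.1 m), then the turn, a rotation vector about the tool's x, y, z in units of 180 degrees (1.0 is 180 degrees), then the closure, from 0 (fully open) to 1 (shut). A call has 1 to 5 rows; each row is the pose to reach, as a shift and turn from the pose commanded when the call began, along the tool's axes at that moment, turning the shorter way round; what a row does not reach only later rows make up. A row lasts 1/10 s, in which the tool goes at most 50 mm and 8.59 degrees, less where a joint would pass 70% of its speed; a pose out of reach is approached as far as the arm can. A call with a number of a shift or a turn outside -1 to 1 is refused whole. A call with a gripper value outside its range is refused whole. The fingers move at their own pace and stop on an object; "grip_force" is the grip in N (left out, the last holds). Time passes only in rows, so rows that repeat a pose let the fingers close. It gives the time, the measured TCP pose, the force, the opening and the grip force at its end, in the units of the state.
- env.get_obs(): the state, without advancing time (a new reading comes with each control period).
- env.read_camera(name): name is "side" or "top"; returns (picture, depth): 480x640x3 uint8, red, green, blue; 480x640 float32, m along the optical axis (not along the pixel's ray), 0 where there is no reading.
- env.camera_info(name): a dict with "camera_matrix" (3x3 intrinsics, pixels), "origin" and "orientation" of the camera in the world. Camera axes: x right, y down, z forward; pixel columns grow to the right and rows downward; lengths in m; the calibration is good to about 2 mm. A picture is of the moment at which its call begins. camera_info takes no time and is no camera call.
- env.sign_off(): hands the job in; it is judged then, once.
The state is a dict: "time_s": time; "qpos": joint angles; "joint_velocities": joint speeds; "effort": joint torques, N m; "tool_pos": TCP position; "tool_rot": TCP orientation; "force": force on the tool from outside, world axes, zero at the start; "wrist_torque": the same for the moment, N m; "grip_width": finger opening in m; "grasp_force": force on a finger pad.
Only numpy, scipy, OpenCV 4.12 (cv2) and the standard library are available. Lean on these libraries where they do the work, as an engineer would, in place of code of your own. Each camera call takes 0.05 s, during which the arm holds its last target. There are 200 camera calls.

## Working session

There is one attempt and no reset: what is moved stays moved. The work goes in short steps, Python scripts to look and compute and a tool call to move; the robot and the scene stay as the last step left them, time stands still between calls to the robot, and variables do not carry over. Pictures are saved under pics/ and viewed, at most 10 in all, crops included, and the job is handed in when it is done.

Besides the shell and the picture viewer there is one more tool, called as a command line: name --argument value ..., lists and objects as JSON in quotes. jog_arm: Moves the arm, as the interface text tells. Shifts and turns lie within -1 to 1; 1 stands for 0.1 m of shift or 180 degrees of turn. Its arguments: {"type":"object","properties":{"motion":{"type":"array","items":{"type":"array","items":{"type":"array","items":{"type":"number"}}}},"grip_force":{"type":"number"}},"required":["motion"]}

```bash
ls; mkdir -p pics; python3 - <<'E'
from cell import env
import cv2,numpy as np
print(env.get_obs())
for n in("side","top"):
    p,d=env.read_camera(n); print(n,env.camera_info(n))
    cv2.imwrite(f"pics/{n}0.png",p[:,:,::-1]); np.save(f"{n}0.npy",d)
E
```

```text
pics
{'time_s': 0.0, 'qpos': array([-62.84824735,  18.43791953,  -4.0175453 ,  83.17612615,
         1.29432101,  78.53891169,  -3.26066112]), 'joint_velocities': array([-0.00710335, -0.02198375, -0.00154205, -0.02770326,  0.08961989,
       -0.06176467,  0.03739786]), 'effort': array([-4.04093162e-04, -4.91270363e+01, -4.04095352e-01, -3.12531531e+01,
       -6.38751592e-02,  4.35203151e-02,  1.67336348e-04]), 'tool_pos': array([0.28822985, 0.58201322, 0.23546394]), 'tool_rot': array([-1.79892256e+02,  4.43707433e-03,  1.53659143e+02]), 'force': array([ 0.17449259, -0.1563884 ,  0.29076617]), 'wrist_torque': array([-0.05764949, -0.00257502,  0.01666465]), 'grasp_force': 0.0, 'grip_width': 0.08705394370301532}
side {'camera_matrix': array([[574.50481176,   0.        , 308.76361115],
       [  0.        , 574.50481176, 238.72369977],
       [  0.        ,   0.        ,   1.        ]]), 'origin': array([0.45647277, 1.10595299, 0.9072464 ]), 'orientation': array([-1.32198853e+02, -1.61436030e-01, -1.76445849e+02])}
top {'camera_matrix': array([[571.30506819,   0.        , 312.95760771],
       [  0.        , 571.30506819, 248.79817168],
       [  0.        ,   0.        ,   1.        ]]), 'origin': array([0.41278172, 0.15999568, 1.54568135]), 'orientation': array([-1.76443758e+02,  1.08789236e-01, -8.86464207e+01])}
```

View pics/side0.png

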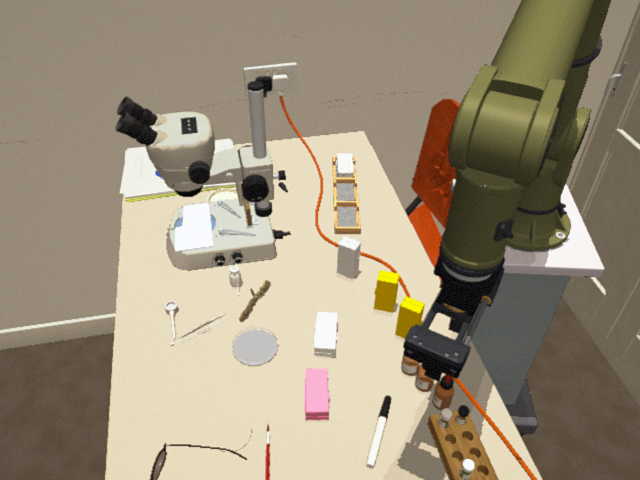

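View pics/top0.png

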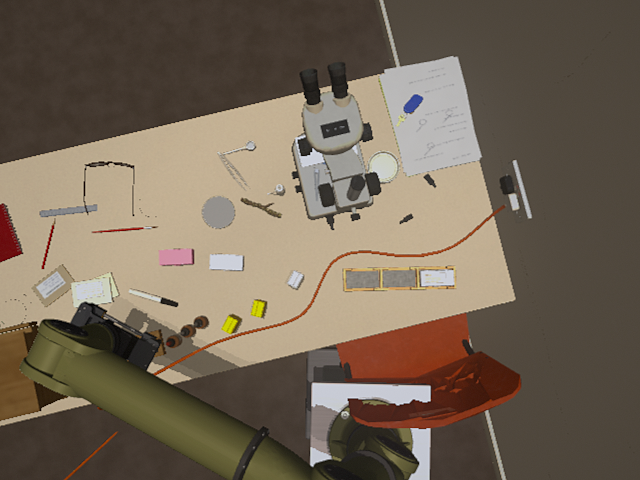

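Top view: upside-down white box at (226,262), standing box at (295,280), tray bays at (362,279), (400,278) with the filed box at (437,278). Side view: standing box at (348,257), box_down at (326,333), tray at (346,195).

```bash
cat > h.py <<'E'
import numpy as np,cv2
from scipy.spatial.transform import Rotation as R
from cell import env
def cam(n):
    i=env.camera_info(n);return np.array(i["camera_matrix"]),np.array(i["origin"]),R.from_euler('xyz',i["orientation"],degrees=True).as_matrix()
def cloud(n,d):
    K,o,M=cam(n);v,u=np.mgrid[:480,:640]
    return np.stack([(u-K[0,2])/K[0,0]*d,(v-K[1,2])/K[1,1]*d,d],-1)@M.T+o
def ray(n,uv,z):
    K,o,M=cam(n);r=M@np.linalg.solve(K,np.array([*uv,1.]));return o+r*(z-o[2])/r[2]
def proj(n,p):
    K,o,M=cam(n);c=K@(M.T@(np.array(p)-o));return c[:2]/c[2]
def rect(n,mask,z):
    cs,_=cv2.findContours(mask.astype(np.uint8),0,1);c=max(cs,key=cv2.contourArea)
    P=np.array([ray(n,q,z)[:2] for q in c[:,0].astype(float)])
    (cx,cy),(w,h),a=cv2.minAreaRect((P*1000).astype(np.float32))
    return np.round([cx,cy,w,h,a],1)
E
python3 - <<'E'
from h import *
for n,boxes in(("top",{"down":(200,245,252,280),"end":(283,268,308,294),"filed":(414,265,458,290),"tray":(340,260,460,295)}),("side",{"down":(305,300,345,362),"end":(328,230,368,282),"filed":(330,145,360,182)})):
    im=cv2.imread(f"pics/{n}0.png");d=np.load(f"{n}0.npy");C=cloud(n,d)
    hsv=cv2.cvtColor(im,cv2.COLOR_BGR2HSV)
    for k,(a,b,c,e) in boxes.items():
        m=np.zeros((480,640),bool);m[b:e,a:c]=True
        if k=="tray": m&=(hsv[...,1]>110)&(C[...,2]>.01)
        else: m&=(hsv[...,1]<45)&(hsv[...,2]>120)&(C[...,2]>.012)
        z=np.percentile(C[m][:,2],90)
        mt=m&(C[...,2]>z-.006)
        print(n,k,m.sum(),"ztop",z.round(4),mt.sum(),"cen",C[mt].mean(0).round(4),rect(n,mt,z if k!="tray" else .019))
    crops=[cv2.resize(im[b-8:e+8,a-8:c+8],None,fx=5,fy=5,interpolation=cv2.INTER_CUBIC) for k,(a,b,c,e) in boxes.items() if k!="tray"]
    H=max(c.shape[0] for c in crops)
    o=np.hstack([cv2.copyMakeBorder(c,0,H-c.shape[0],0,4,0) for c in crops]);s=min(1,800/o.shape[1],600/H);cv2.imwrite(f"pics/{n}c.png",cv2.resize(o,None,fx=s,fy=s))
E
```

```text
top down 520 ztop 0.0323 351 cen [0.4674 0.396  0.0297] [467.1 396.1  89.   39.2  88.5]
top end 181 ztop 0.0906 135 cen [0.4264 0.2102 0.0989] [426.  209.4  29.   40.1  57.7]
top filed 521 ztop 0.037 349 cen [ 0.438  -0.1623  0.0389] [ 438.3 -162.4   39.5   87.1    1.4]
top tray 304 ztop 0.0224 184 cen [ 0.4315 -0.0593  0.0447] [ 450.6 -113.6   25.3    7.5   10.2]
side down 844 ztop 0.0304 751 cen [0.4657 0.4015 0.0307] [465.8 400.8  92.2  39.7  89. ]
side end 640 ztop 0.0888 211 cen [0.4254 0.221  0.0955] [425.3 214.4  34.5  42.8  62.7]
side filed 371 ztop 0.0358 301 cen [ 0.4377 -0.1577  0.0365] [ 437.9 -158.    40.3   92.1    3.8]
```

View pics/topc.png

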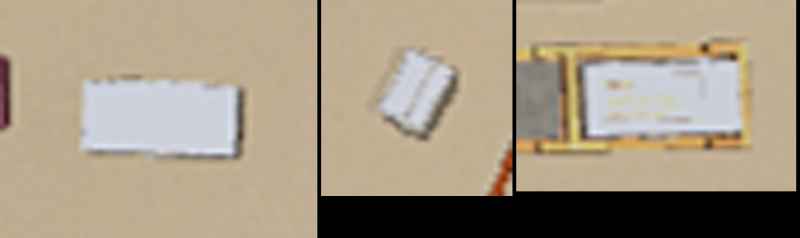

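View pics/sidec.png

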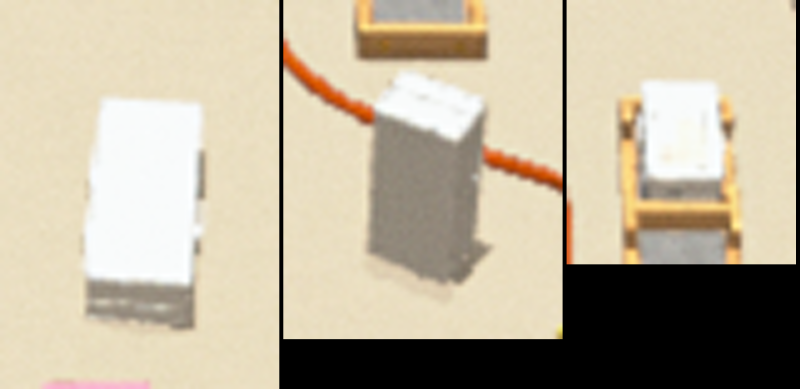

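The crops show box_down's flat underside, box_end's joint line on its right part (lid facing away from the side camera), and a small bump on box_down's right (robot) side near (198,230). I'll check that bump and the tray edges more closely.

```bash
python3 - <<'E'
from h import *
im=cv2.imread("pics/side0.png");t=cv2.imread("pics/top0.png")
a=cv2.resize(im[308:362,306:348],None,fx=9,fy=9,interpolation=cv2.INTER_CUBIC)
b=cv2.resize(t[248:278,204:250],None,fx=9,fy=9,interpolation=cv2.INTER_CUBIC)
b=cv2.copyMakeBorder(b,0,a.shape[0]-b.shape[0],0,0,0);cv2.imwrite("pics/lip.png",np.hstack([a,b]))
hsv=cv2.cvtColor(t,cv2.COLOR_BGR2HSV)
m=(hsv[...,1]>120)&(hsv[...,0]<28);m[:262]=0;m[295:]=0;m[:,:338]=0;m[:,462:]=0
m=cv2.morphologyEx(m.astype(np.uint8),cv2.MORPH_CLOSE,np.ones((15,15)))
print("tray rim",m.sum(),rect("top",m,.019))
# bay floors (grey)
g=(hsv[...,1]<60)&(hsv[...,2]<150);g[:266]=0;g[291:]=0;g[:,:343]=0;g[:,417:]=0
n,l,s,c=cv2.connectedComponentsWithStats(g.astype(np.uint8))
for i in range(1,n):
    if s[i,4]>200: print(s[i],c[i],rect("top",l==i,.005))
E
```

```text
tray rim 649 [434.2 -67.2  58.9 297.    2.8]
[346 271  33  17 506] [361.93083004 279.27272727] [430.1  31.3  43.   86.2   1.4]
[383 270  33  17 509] [398.47937132 278.32023576] [435.1 -68.2  43.   86.4   1.4]
```

View pics/lip.png

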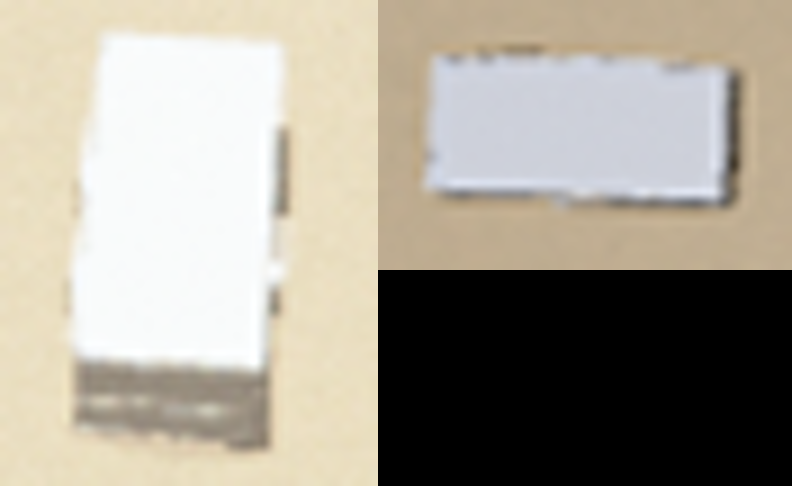

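jog_arm --motion '[[[0, 0, 0, 0, 0.0477, 0, 0], [0, 0, 0, 0, 0.0954, 0, 0], [0, 0, 0, 0, 0.143, 0, 0], [0, 0, 0, 0, 0.19, 0, 0], [0, 0, 0, 0, 0.22, 0, 0]]]' --grip_force 20

```text
time_s: 0.6
tool_pos: [0.2913, 0.5809, 0.2353]
tool_rot: [-179.9, -39.8, 153.3]
force: [0.8, -0.1, -0.9]
grip_width: 0.0871
grasp_force: 0.0
```

```bash
python3 -c "
from cell import env
o=env.get_obs();print(o['qpos'].round(1),o['tool_pos'].round(4),o['tool_rot'].round(1))"
```

```text
[-41.5  25.8  -6.5  82.8 -35.3  85.2  23.1] [0.2913 0.5809 0.2353] [-179.9  -39.8  153.3]
```

Lip of box_down confirmed on the robot side (bump at about (565,200) in the enlargement, i.e. pixel (225,270) in the top view). The tray measures as centre (0.434,-0.067), yaw about 2.7°. Next is a helper that gives jog numbers for a target pose.

```bash
cat >> h.py <<'E'
def pose(G,az,tilt):
    """grasp point G, closing-line azimuth, tilt of tool to the left (deg) -> TCP pos, R"""
    a,t=np.radians([az,tilt]);y=np.array([np.cos(a),np.sin(a),0]);l=np.array([-y[1],y[0],0])
    z=-np.cos(t)*np.array([0,0,1.])+np.sin(t)*l
    return np.array(G)+.005*z,np.c_[np.cross(y,z),y,z]
def plan(*targets):
    """print moves, each from the one before; split when too long"""
    o=env.get_obs();p=np.array(o['tool_pos']);M=R.from_euler('xyz',o['tool_rot'],degrees=True).as_matrix()
    print("t",o['time_s'],"q",o['qpos'].round(0),"tcp",p.round(4),"rpy",o['tool_rot'].round(1),"w",round(o['grip_width'],4),"F",o['force'].round(1),round(o['grasp_force'],1))
    for T in targets:
        q,N=pose(*T);s=M.T@(q-p);r=R.from_matrix(M.T@N).as_rotvec(degrees=True)/180
        n=max(1,int(np.ceil(max(np.abs(s).max()/.1,np.linalg.norm(r)*180/42))))
        print(T,"x%d"%n)
        for k in range(n):
            Mk=M@R.from_rotvec(r*180*k/n,degrees=True).as_matrix();d=Mk.T@(q-p)/n*10
            print("  ",d.round(3),(r/n).round(3),"mm %.0f deg %.0f"%(np.linalg.norm(q-p)/n*1000,np.linalg.norm(r)*180/n))
        p,M=q,N
E
python3 -c "
from h import *
plan(((.4664,.373,.14),-1.5,30),((.4664,.373,.025),-1.5,30))"
```

```text
t 0.6 q [-42.  26.  -7.  83. -35.  85.  23.] tcp [0.2913 0.5809 0.2353] rpy [-179.9  -39.8  153.3] w 0.0871 F [ 0.8 -0.1 -0.9] 0.0
((0.4664, 0.373, 0.14), -1.5, 30) x3
   [-0.85  -0.35  -0.275] [-0.069 -0.016  0.099] mm 96 deg 22
   [-0.92  -0.013 -0.269] [-0.069 -0.016  0.099] mm 96 deg 22
   [-0.884  0.32  -0.19 ] [-0.069 -0.016  0.099] mm 96 deg 22
((0.4664, 0.373, 0.025), -1.5, 30) x1
   [-0.575  0.     0.996] [0. 0. 0.] mm 115 deg 0
```

jog_arm --motion '[[[-0.28, -0.12, -0.09, -0.023, -0.005, 0.033, 0], [-0.57, -0.23, -0.18, -0.046, -0.011, 0.066, 0], [-0.85, -0.35, -0.275, -0.069, -0.016, 0.099, 0]]]'

```text
time_s: 0.9
tool_pos: [0.3486, 0.5127, 0.2019]
tool_rot: [-178.4, -36.4, 130.6]
force: [0.2, 0.7, 0.6]
grip_width: 0.087
grasp_force: 0.0
```

jog_arm --motion '[[[-0.31, -0.004, -0.09, -0.023, -0.005, 0.033, 0], [-0.61, -0.01, -0.18, -0.046, -0.011, 0.066, 0], [-0.92, -0.013, -0.269, -0.069, -0.016, 0.099, 0]]]'

```text
time_s: 1.2
tool_pos: [0.4068, 0.4445, 0.1698]
tool_rot: [-178.6, -33.0, 109.1]
force: [0.1, 0.7, 0.6]
grip_width: 0.0875
grasp_force: 0.0
```

jog_arm --motion '[[[-0.29, 0.11, -0.06, -0.023, -0.005, 0.033, 0], [-0.59, 0.21, -0.13, -0.046, -0.011, 0.066, 0], [-0.884, 0.32, -0.19, -0.069, -0.016, 0.099, 0], [-0.884, 0.32, -0.19, -0.069, -0.016, 0.099, 0]]]'

```text
time_s: 1.6
tool_pos: [0.4652, 0.3739, 0.1358]
tool_rot: [179.9, -29.8, 88.3]
force: [0.4, 0.3, 0.9]
grip_width: 0.0869
grasp_force: 0.0
```

```bash
python3 -c "
from h import *
plan(((.4664,.373,.06),-1.5,30),((.4664,.373,.025),-1.5,30))
p,d=env.read_camera('side');cv2.imwrite('pics/s1.png',cv2.resize(p[200:440,200:520,::-1],None,fx=2,fy=2))"
```

```text
t 1.6 q [-33.   8.   7. 114. -37.  50.  -6.] tcp [0.4652 0.3739 0.1358] rpy [179.9 -29.8  88.3] w 0.0869 F [0.4 0.3 0.9] 0.0
((0.4664, 0.373, 0.06), -1.5, 30) x1
   [-0.384  0.011  0.703] [ 0.001  0.001 -0.001] mm 80 deg 0
((0.4664, 0.373, 0.025), -1.5, 30) x1
   [-0.175  0.     0.303] [0. 0. 0.] mm 35 deg 0
```

View pics/s1.png

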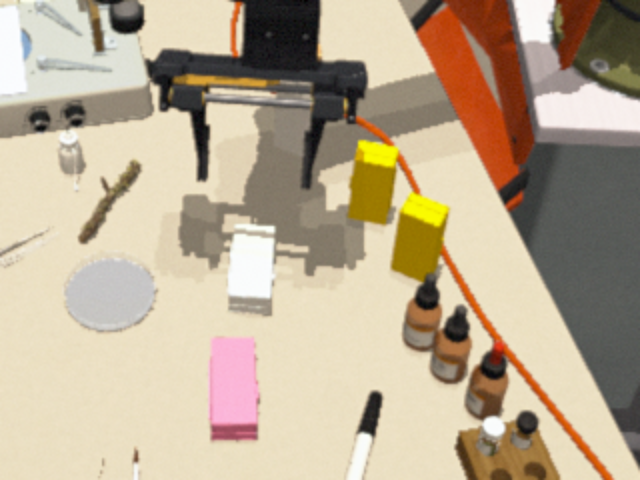

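The picture shows the fingers at (203,150) and (310,150) straddling box_down at (252,270), with clearance all round. Descend and grip.

jog_arm --motion '[[[-0.13, 0.004, 0.23, 0, 0, 0, 0], [-0.26, 0.008, 0.47, 0, 0, 0, 0], [-0.384, 0.011, 0.703, 0, 0, 0, 0]]]'

```text
time_s: 1.95
tool_pos: [0.4654, 0.3813, 0.0574]
tool_rot: [179.8, -30.1, 88.9]
force: [0.1, 0.2, 0.6]
grip_width: 0.087
grasp_force: 0.0
```

jog_arm --motion '[[[-0.06, 0, 0.1, 0, 0, 0, 0], [-0.12, 0, 0.2, 0, 0, 0, 0], [-0.175, 0, 0.303, 0, 0, 0, 0], [-0.175, 0, 0.303, 0, 0, 0, 0]]]'

```text
time_s: 2.35
tool_pos: [0.4653, 0.3795, 0.0214]
tool_rot: [180.0, -29.9, 88.6]
force: [-0.6, -0.4, -0.6]
grip_width: 0.087
grasp_force: 0.0
```

jog_arm --motion '[[[0, 0, 0, 0, 0, 0, 0.35], [0, 0, 0, 0, 0, 0, 0.42], [0, 0, 0, 0, 0, 0, 0.5], [0, 0, 0, 0, 0, 0, 0.55], [0, 0, 0, 0, 0, 0, 0.6]]]' --grip_force 15

```text
time_s: 2.85
tool_pos: [0.4662, 0.3796, 0.023]
tool_rot: [179.8, -30.0, 88.7]
force: [0.2, 0.7, -0.5]
grip_width: 0.055
grasp_force: 0.0
```

jog_arm --motion '[[[0, 0, 0, 0, 0, 0, 0.7], [0, 0, 0, 0, 0, 0, 0.8], [0, 0, 0, 0, 0, 0, 0.8]]]'

```text
time_s: 3.15
tool_pos: [0.4658, 0.3796, 0.0226]
tool_rot: [179.9, -30.0, 88.6]
force: [-0.9, -0.4, 0.5]
grip_width: 0.0401
grasp_force: 15.0
```

Gripped at 40.1 mm. Lift and swing box_down onto its end.

```bash
python3 -c "
from h import *
plan(((.466,.372,.12),-1.5,30),((.466,.34,.13),-1.5,-10),((.466,.33,.12),-1.5,-35),((.466,.33,.10),-1.5,-60),((.466,.33,.072),-1.5,-60))"
```

```text
t 3.15 q [-31.  18.   5. 118. -47.  39.   8.] tcp [0.4658 0.3796 0.0226] rpy [179.9 -30.   88.6] w 0.0401 F [-0.9 -0.4  0.5] 15.0
((0.466, 0.372, 0.12), -1.5, 30) x1
   [ 0.421  0.005 -0.831] [0.    0.    0.001] mm 93 deg 0
((0.466, 0.34, 0.13), -1.5, -10) x1
   [-0.259  0.008 -0.258] [ 0.    -0.222 -0.   ] mm 37 deg 40
((0.466, 0.33, 0.12), -1.5, -35) x1
   [-0.102  0.003  0.111] [ 0.    -0.139  0.   ] mm 15 deg 25
((0.466, 0.33, 0.1), -1.5, -60) x1
   [0.094 0.    0.159] [ 0.    -0.139 -0.   ] mm 18 deg 25
((0.466, 0.33, 0.072), -1.5, -60) x1
   [0.242 0.    0.14 ] [0. 0. 0.] mm 28 deg 0
```

jog_arm --motion '[[[0.04, 0, -0.08, 0, 0, 0, 0.8], [0.16, 0.002, -0.32, 0, 0, 0, 0.8], [0.3, 0.004, -0.6, 0, 0, 0, 0.8], [0.421, 0.005, -0.831, 0, 0, 0.001, 0.8]]]' --grip_force 22

```text
time_s: 3.55
tool_pos: [0.4665, 0.3741, 0.1173]
tool_rot: [179.9, -30.0, 88.4]
force: [0.2, -0.5, -0.7]
grip_width: 0.0402
grasp_force: 21.9
```

jog_arm --motion '[[[-0.05, 0.002, -0.05, 0, -0.044, 0, 0.8], [-0.1, 0.003, -0.1, 0, -0.088, 0, 0.8], [-0.155, 0.005, -0.155, 0, -0.132, 0, 0.8], [-0.21, 0.006, -0.21, 0, -0.177, 0, 0.8], [-0.259, 0.008, -0.258, 0, -0.222, 0, 0.8]]]'

```text
time_s: 4.05
tool_pos: [0.467, 0.339, 0.1271]
tool_rot: [179.8, 10.2, 88.3]
force: [-0.6, 0.4, -2.1]
grip_width: 0.0402
grasp_force: 21.9
```

jog_arm --motion '[[[-0.03, 0.001, 0.03, 0, -0.035, 0, 0.8], [-0.05, 0.002, 0.055, 0, -0.07, 0, 0.8], [-0.08, 0.003, 0.08, 0, -0.105, 0, 0.8], [-0.102, 0.003, 0.111, 0, -0.139, 0, 0.8]]]'

```text
time_s: 4.45
tool_pos: [0.4663, 0.3279, 0.1166]
tool_rot: [179.8, 35.2, 88.3]
force: [0.9, 0.5, -1.3]
grip_width: 0.0403
grasp_force: 21.9
```

jog_arm --motion '[[[0.02, 0, 0.04, 0, -0.035, 0, 0.8], [0.05, 0, 0.08, 0, -0.07, 0, 0.8], [0.07, 0, 0.12, 0, -0.105, 0, 0.8], [0.094, 0, 0.159, 0, -0.139, 0, 0.8], [0.094, 0, 0.159, 0, -0.139, 0, 0.8]]]'

```text
time_s: 4.95
tool_pos: [0.4635, 0.3265, 0.0917]
tool_rot: [-179.4, 60.4, 89.1]
force: [-1.1, -0.2, -1.9]
grip_width: 0.0406
grasp_force: 21.9
```

```bash
python3 -c "
from h import *
plan(((.466,.33,.072),-1.5,-60),((.466,.33,.064),-1.5,-60))
p,d=env.read_camera('side');cv2.imwrite('pics/s2.png',cv2.resize(p[160:420,200:540,::-1],None,fx=2,fy=2))"
```

```text
t 4.95 q [-63.  51.  13.  73.  24. 107. -55.] tcp [0.4635 0.3265 0.0917] rpy [-179.4   60.4   89.1] w 0.0406 F [-1.1 -0.2 -1.9] 21.9
((0.466, 0.33, 0.072), -1.5, -60) x1
   [0.189 0.025 0.116] [-0.     0.002  0.002] mm 22 deg 1
((0.466, 0.33, 0.064), -1.5, -60) x1
   [0.069 0.    0.04 ] [0. 0. 0.] mm 8 deg 0
```

View pics/s2.png

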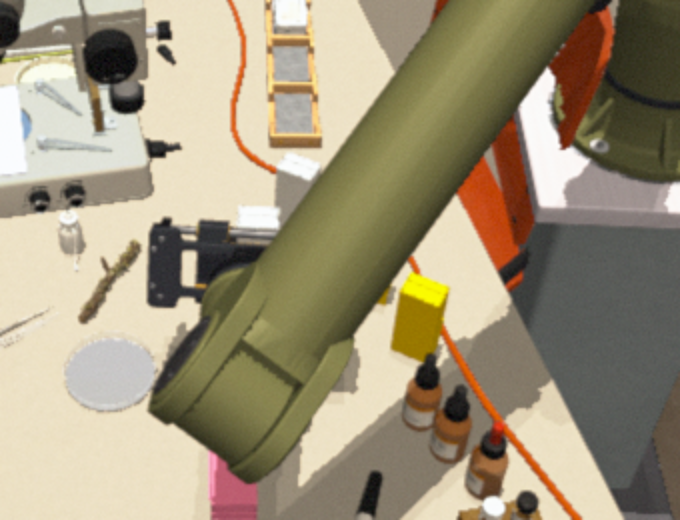

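The box is upright in the hand at about (262,220), and the wrist is clear above the pink box and petri dish. Lower gently.

jog_arm --motion '[[[0.06, 0.008, 0.04, 0, 0.001, 0.001, 0.8], [0.12, 0.016, 0.08, 0, 0.001, 0.002, 0.8], [0.189, 0.025, 0.116, 0, 0.002, 0.002, 0.8], [0.189, 0.025, 0.116, 0, 0.002, 0.002, 0.8]]]'

```text
time_s: 5.4
tool_pos: [0.4686, 0.3244, 0.0752]
tool_rot: [179.3, 59.6, 87.6]
force: [-0.4, -0.8, -1.4]
grip_width: 0.0401
grasp_force: 21.9
```

```bash
python3 -c "
from h import *
plan(((.466,.33,.068),-1.5,-60),((.466,.33,.064),-1.5,-60))
p,d=env.read_camera('top');C=cloud('top',d);m=(C[...,2]>.08)&(C[...,2]<.1)&(np.hypot(C[...,0]-.466,C[...,1]-.32)<.05)&(p.min(-1)>150);print(m.sum(),np.median(C[m],0) if m.any() else 0)"
```

```text
t 5.4 q [-63.  52.  13.  73.  23. 105. -56.] tcp [0.4686 0.3244 0.0752] rpy [179.3  59.6  87.6] w 0.0401 F [-0.4 -0.8 -1.4] 21.9
((0.466, 0.33, 0.068), -1.5, -60) x1
   [ 0.089 -0.028  0.039] [-0.001 -0.002 -0.003] mm 10 deg 1
((0.466, 0.33, 0.064), -1.5, -60) x1
   [0.035 0.    0.02 ] [0. 0. 0.] mm 4 deg 0
31 [0.47074231 0.31906733 0.09871486]
```

jog_arm --motion '[[[0.03, 0, 0.016, 0, 0, 0, 0.8], [0.055, 0, 0.03, 0, -0.001, 0, 0.8], [0.08, 0, 0.046, 0, -0.001, 0, 0.8], [0.08, 0, 0.046, 0, -0.001, 0, 0.8]]]'

```text
time_s: 5.85
tool_pos: [0.4683, 0.325, 0.0654]
tool_rot: [179.4, 59.9, 87.7]
force: [0.6, 0.3, -0.9]
grip_width: 0.0401
grasp_force: 21.9
```

jog_arm --motion '[[[0.009, 0, 0.005, 0, 0, 0, 0.8], [0.018, 0, 0.01, 0, 0, 0, 0.8], [0.018, 0, 0.01, 0, 0, 0, 0.8]]]'

```text
time_s: 6.15
tool_pos: [0.4685, 0.3251, 0.0638]
tool_rot: [179.3, 59.9, 87.7]
force: [-0.3, -0.5, -1.7]
grip_width: 0.0401
grasp_force: 21.9
```

```bash
python3 -c "
from h import *
plan(((.466,.33,.064),-1.5,-60))
p,d=env.read_camera('top');C=cloud('top',d);m=(C[...,2]>.06)&(C[...,2]<.13)&(np.hypot(C[...,0]-.466,C[...,1]-.32)<.05)&(p.min(-1)>150);print(m.sum(),np.median(C[m],0) if m.any() else 0)"
```

```text
t 6.15 q [-63.  53.  13.  73.  23. 105. -57.] tcp [0.4685 0.3251 0.0638] rpy [179.3  59.9  87.7] w 0.0401 F [-0.3 -0.5 -1.7] 21.9
((0.466, 0.33, 0.064), -1.5, -60) x1
   [ 0.022 -0.027  0.008] [-0.    -0.001 -0.002] mm 4 deg 0
167 [0.47065063 0.31897538 0.09180906]
```

jog_arm --motion '[[[0.009, 0, 0.005, 0, 0, 0, 0.8], [0.009, 0, 0.005, 0, 0, 0, 0.8], [0.009, 0, 0.005, 0, 0, 0, 0.8]]]'

```text
time_s: 6.5
tool_pos: [0.4686, 0.3251, 0.0629]
tool_rot: [179.3, 59.8, 87.6]
force: [0.3, 0.5, -1.2]
grip_width: 0.0407
grasp_force: 21.9
```

jog_arm --motion '[[[0.009, 0, 0.005, 0, 0, 0, 0.8], [0.009, 0, 0.005, 0, 0, 0, 0.8], [0.009, 0, 0.005, 0, 0, 0, 0.8]]]'

```text
time_s: 6.8
tool_pos: [0.4685, 0.3251, 0.0619]
tool_rot: [179.3, 59.9, 87.6]
force: [-0.3, 0.2, -0.9]
grip_width: 0.0401
grasp_force: 21.9
```

jog_arm --motion '[[[0.009, 0, 0.005, 0, 0, 0, 0.8], [0.009, 0, 0.005, 0, 0, 0, 0.8], [0.009, 0, 0.005, 0, 0, 0, 0.8]]]'

```text
time_s: 7.1
tool_pos: [0.4686, 0.3252, 0.0608]
tool_rot: [179.3, 59.9, 87.6]
force: [0.1, 0.4, -0.6]
grip_width: 0.0402
grasp_force: 21.9
```

jog_arm --motion '[[[0.009, 0, 0.005, 0, 0, 0, 0.8], [0.009, 0, 0.005, 0, 0, 0, 0.8], [0.009, 0, 0.005, 0, 0, 0, 0.8]]]'

```text
time_s: 7.4
tool_pos: [0.4686, 0.3252, 0.06]
tool_rot: [179.3, 59.9, 87.6]
force: [0.6, 0.2, -0.8]
grip_width: 0.04
grasp_force: 21.9
```

jog_arm --motion '[[[0.009, 0, 0.005, 0, 0, 0, 0.8], [0.009, 0, 0.005, 0, 0, 0, 0.8], [0.009, 0, 0.005, 0, 0, 0, 0.8]]]'

```text
time_s: 7.7
tool_pos: [0.4686, 0.3252, 0.0599]
tool_rot: [179.2, 59.9, 87.5]
force: [-1.1, 0.7, 5.4]
grip_width: 0.0403
grasp_force: 21.9
```

```bash
python3 -c "
from h import *
plan(((.466,.33,.064),-1.5,-60))
p,d=env.read_camera('top');C=cloud('top',d)
for c in((.4665,.319),(.426,.21)):
  m=(C[...,2]>.06)&(C[...,2]<.13)&(np.hypot(C[...,0]-c[0],C[...,1]-c[1])<.03)&(p.min(-1)>150);print(m.sum(),np.median(C[m],0) if m.any() else 0,rect('top',m,.088))"
```

```text
t 7.7 q [-63.  53.  13.  73.  23. 105. -57.] tcp [0.4686 0.3252 0.0599] rpy [179.2  59.9  87.5] w 0.0403 F [-1.1  0.7  5.4] 21.9
((0.466, 0.33, 0.064), -1.5, -60) x1
   [-0.012 -0.027 -0.011] [-0.    -0.001 -0.003] mm 3 deg 0
168 [0.47078682 0.31935384 0.08811686] [469.7 318.6  38.5  28.1   1.7]
172 [0.42737985 0.21017561 0.08751855] [426.4 210.1  28.5  39.8  64.8]
```

Contact at 5 N, box standing. Release and retreat.

jog_arm --motion '[[[-0.008, 0, -0.004, 0, 0, 0, 0.5], [-0.008, 0, -0.004, 0, 0, 0, 0.4], [-0.008, 0, -0.004, 0, 0, 0, 0.2], [-0.008, 0, -0.004, 0, 0, 0, 0], [-0.008, 0, -0.004, 0, 0, 0, 0]]]'

```text
time_s: 8.25
tool_pos: [0.4685, 0.3251, 0.0595]
tool_rot: [179.3, 59.9, 87.7]
force: [-0.2, 0.1, 0.8]
grip_width: 0.0678
grasp_force: 0.0
```

jog_arm --motion '[[[0, 0, 0, 0, 0, 0, 0], [0, 0, 0, 0, 0, 0, 0]]]'

```text
time_s: 8.45
tool_pos: [0.4686, 0.3251, 0.0596]
tool_rot: [179.3, 59.9, 87.6]
force: [0.2, -0.2, -0.4]
grip_width: 0.0823
grasp_force: 0.0
```

```bash
python3 -c "
from h import *
plan(((.4686,.4075,.107),-2.5,-60),((.46,.36,.22),-12,-30),((.4255,.2098,.19),-30,0),((.4255,.2098,.073),-30,0))"
```

```text
t 8.45 q [-63.  53.  13.  73.  23. 105. -57.] tcp [0.4686 0.3251 0.0596] rpy [179.3  59.9  87.6] w 0.0823 F [ 0.2 -0.2 -0.4] 0.0
((0.4686, 0.4075, 0.107), -2.5, -60) x1
   [ 0.004 -0.023 -0.9  ] [ 0.004 -0.001  0.   ] mm 90 deg 1
((0.46, 0.36, 0.22), -12, -30) x2
   [-0.596 -0.035 -0.079] [0.019 0.083 0.019] mm 60 deg 16
   [-0.557 -0.009 -0.229] [0.019 0.083 0.019] mm 60 deg 16
((0.4255, 0.2098, 0.19), -30, 0) x2
   [-0.58  -0.013  0.512] [0.013 0.083 0.049] mm 77 deg 17
   [-0.685  0.103  0.344] [0.013 0.083 0.049] mm 77 deg 17
((0.4255, 0.2098, 0.073), -30, 0) x2
   [0.    0.    0.585] [0. 0. 0.] mm 58 deg 0
   [0.    0.    0.585] [0. 0. 0.] mm 58 deg 0
```

jog_arm --motion '[[[0, -0.005, -0.25, 0, 0, 0, 0], [0, -0.01, -0.55, 0.002, 0, 0, 0], [0.004, -0.023, -0.9, 0.004, -0.001, 0, 0]]]'

```text
time_s: 8.75
tool_pos: [0.4686, 0.4031, 0.1053]
tool_rot: [-179.9, 60.1, 87.6]
force: [1.0, 0.2, 0.1]
grip_width: 0.0867
grasp_force: 0.0
```

jog_arm --motion '[[[-0.3, -0.017, -0.04, 0.01, 0.042, 0.01, 0], [-0.596, -0.035, -0.079, 0.019, 0.083, 0.019, 0]]]'

```text
time_s: 8.95
tool_pos: [0.4621, 0.3818, 0.1515]
tool_rot: [179.6, 45.5, 82.7]
force: [1.5, 0.3, 2.8]
grip_width: 0.0869
grasp_force: 0.0
```

jog_arm --motion '[[[-0.28, -0.005, -0.115, 0.01, 0.042, 0.01, 0], [-0.557, -0.009, -0.229, 0.019, 0.083, 0.019, 0]]]'

```text
time_s: 9.15
tool_pos: [0.4601, 0.3576, 0.2168]
tool_rot: [180.0, 29.8, 77.9]
force: [0.7, 0.4, 0.9]
grip_width: 0.0871
grasp_force: 0.0
```

jog_arm --motion '[[[-0.29, -0.007, 0.256, 0.007, 0.042, 0.025, 0], [-0.58, -0.013, 0.512, 0.013, 0.083, 0.049, 0]]]'

```text
time_s: 9.35
tool_pos: [0.4439, 0.2835, 0.2023]
tool_rot: [178.6, 14.7, 68.6]
force: [1.4, -0.7, 0.5]
grip_width: 0.0875
grasp_force: 0.0
```

jog_arm --motion '[[[-0.34, 0.05, 0.17, 0.007, 0.042, 0.025, 0], [-0.685, 0.103, 0.344, 0.013, 0.083, 0.049, 0], [-0.685, 0.103, 0.344, 0.013, 0.083, 0.049, 0], [-0.685, 0.103, 0.344, 0.013, 0.083, 0.049, 0]]]'

```text
time_s: 9.75
tool_pos: [0.425, 0.2074, 0.186]
tool_rot: [180.0, 0.1, 59.9]
force: [1.1, 0.8, -0.3]
grip_width: 0.087
grasp_force: 0.0
```

```bash
python3 -c "
from h import *
plan(((.4255,.2098,.13),-30,0),((.4255,.2098,.073),-30,0))
p,d=env.read_camera('side');cv2.imwrite('pics/s3.png',cv2.resize(p[160:420,200:540,::-1],None,fx=2,fy=2))"
```

```text
t 9.75 q [-47.  -2.  18. 112.   1.  70. -60.] tcp [0.425  0.2074 0.186 ] rpy [1.80e+02 1.00e-01 5.99e+01] w 0.087 F [ 1.1  0.8 -0.3] 0.0
((0.4255, 0.2098, 0.13), -30, 0) x1
   [ 0.025 -0.008  0.61 ] [ 0.     0.001 -0.   ] mm 61 deg 0
((0.4255, 0.2098, 0.073), -30, 0) x1
   [0.   0.   0.57] [0. 0. 0.] mm 57 deg 0
```

View pics/s3.png

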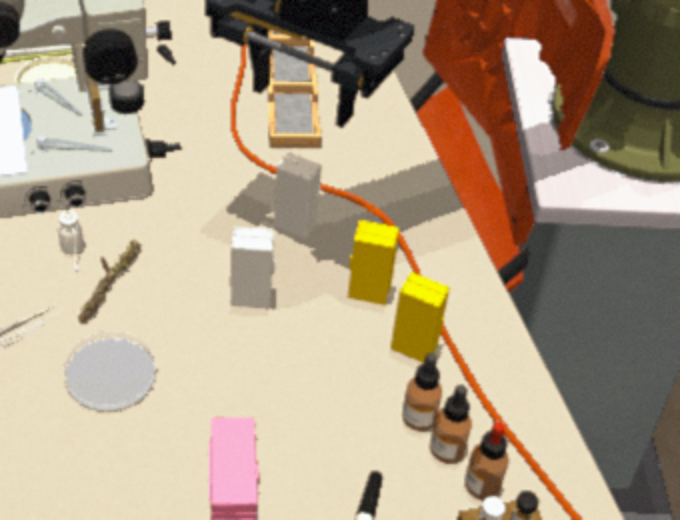

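box_down stands at (252,268), lid towards the tray, and the gripper is aligned over box_end at (297,195). Descend and grip it.

jog_arm --motion '[[[0.01, -0.004, 0.2, 0, 0, 0, 0], [0.02, -0.008, 0.4, 0, 0, 0, 0], [0.025, -0.008, 0.61, 0, 0, 0, 0]]]'

```text
time_s: 10.1
tool_pos: [0.4275, 0.2148, 0.1245]
tool_rot: [179.8, 0.2, 60.4]
force: [0.0, 0.2, 0.7]
grip_width: 0.0868
grasp_force: 0.0
```

jog_arm --motion '[[[0, 0, 0.2, 0, 0, 0, 0], [0, 0, 0.4, 0, 0, 0, 0], [0, 0, 0.57, 0, 0, 0, 0.3], [0, 0, 0.57, 0, 0, 0, 0.4]]]' --grip_force 12

```text
time_s: 10.5
tool_pos: [0.4254, 0.213, 0.0654]
tool_rot: [180.0, 0.5, 60.4]
force: [0.3, -0.4, -0.2]
grip_width: 0.078
grasp_force: 0.0
```

jog_arm --motion '[[[0, 0, 0, 0, 0, 0, 0.44], [0, 0, 0, 0, 0, 0, 0.48], [0, 0, 0, 0, 0, 0, 0.52], [0, 0, 0, 0, 0, 0, 0.55], [0, 0, 0, 0, 0, 0, 0.6]]]'

```text
time_s: 11.0
tool_pos: [0.4266, 0.2121, 0.0681]
tool_rot: [179.9, 0.2, 60.2]
force: [-0.8, 0.1, 2.4]
grip_width: 0.0408
grasp_force: 11.9
```

jog_arm --motion '[[[0, 0, 0, 0, 0, 0, 0.8], [0, 0, 0, 0, 0, 0, 0.8], [0, 0, 0, 0, 0, 0, 0.8]]]' --grip_force 22

```text
time_s: 11.3
tool_pos: [0.4266, 0.2123, 0.0681]
tool_rot: [179.9, 0.2, 60.2]
force: [-1.3, 0.1, 4.8]
grip_width: 0.0406
grasp_force: 21.9
```

```bash
python3 -c "
from h import *
plan(((.4255,.2098,.12),-30,0),((.455,.13,.12),-8,0),((.455,.13,.077),2.5,0),((.455,.13,.072),2.5,0))"
```

```text
t 11.3 q [-47.   6.  18. 119.  -2.  55. -58.] tcp [0.4266 0.2123 0.0681] rpy [179.9   0.2  60.2] w 0.0406 F [-1.3  0.1  4.8] 21.9
((0.4255, 0.2098, 0.12), -30, 0) x1
   [-0.028  0.003 -0.469] [0.    0.001 0.001] mm 47 deg 0
((0.455, 0.13, 0.12), -8, 0) x1
   [-0.544  0.654  0.   ] [ 0.     0.    -0.122] mm 85 deg 22
((0.455, 0.13, 0.077), 2.5, 0) x1
   [0.   0.   0.43] [ 0.     0.    -0.058] mm 43 deg 10
((0.455, 0.13, 0.072), 2.5, 0) x1
   [0.   0.   0.05] [0. 0. 0.] mm 5 deg 0
```

```bash
python3 -c "
from h import *
plan(((.43,.21,.085),-30,0),((.438,.2,.085),2.5,0),((.438,.2,.0745),2.5,0))"
```

```text
t 11.3 q [-47.   6.  18. 119.  -2.  55. -58.] tcp [0.4266 0.2123 0.0681] rpy [179.9   0.2  60.2] w 0.0406 F [-1.3  0.1  4.8] 21.9
((0.43, 0.21, 0.085), -30, 0) x1
   [-0.003  0.041 -0.119] [0.    0.001 0.001] mm 13 deg 0
((0.438, 0.2, 0.085), 2.5, 0) x1
   [-0.047  0.119  0.   ] [ 0.     0.    -0.181] mm 13 deg 32
((0.438, 0.2, 0.0745), 2.5, 0) x1
   [0.    0.    0.105] [0. 0. 0.] mm 11 deg 0
```

jog_arm --motion '[[[0, 0, -0.05, 0, 0, 0, 0.8], [-0.003, 0.041, -0.119, 0, 0.001, 0.001, 0.8]]]'

```text
time_s: 11.5
tool_pos: [0.4288, 0.2093, 0.079]
tool_rot: [180.0, 0.1, 60.0]
force: [0.5, 0.1, -2.3]
grip_width: 0.0404
grasp_force: 21.9
```

jog_arm --motion '[[[-0.012, 0.03, 0, 0, 0, -0.045, 0.8], [-0.024, 0.06, 0, 0, 0, -0.09, 0.8], [-0.036, 0.09, 0, 0, 0, -0.135, 0.8], [-0.047, 0.119, 0, 0, 0, -0.181, 0.8], [-0.047, 0.119, 0, 0, 0, -0.181, 0.8]]]'

```text
time_s: 12.0
tool_pos: [0.4381, 0.1987, 0.0796]
tool_rot: [179.9, 0.1, 92.5]
force: [0.0, 0.6, -1.0]
grip_width: 0.0405
grasp_force: 21.9
```

jog_arm --motion '[[[0, 0, 0.04, 0, 0, 0, 0.8], [0, 0, 0.08, 0, 0, 0, 0.8], [0, 0, 0.105, 0, 0, 0, 0.8], [0, 0, 0.105, 0, 0, 0, 0.8]]]'

```text
time_s: 12.4
tool_pos: [0.4374, 0.1996, 0.0686]
tool_rot: [180.0, 0.1, 92.5]
force: [0.9, 0.1, -1.7]
grip_width: 0.0404
grasp_force: 21.9
```

jog_arm --motion '[[[0, 0, 0.01, 0, 0, 0, 0.8], [0, 0, 0.01, 0, 0, 0, 0.8], [0, 0, 0.01, 0, 0, 0, 0.8]]]'

```text
time_s: 12.7
tool_pos: [0.4377, 0.1997, 0.0682]
tool_rot: [179.9, 0.1, 92.6]
force: [-0.9, 0.1, 0.3]
grip_width: 0.0406
grasp_force: 21.9
```

jog_arm --motion '[[[0, 0, 0, 0, 0, 0, 0.5], [0, 0, 0, 0, 0, 0, 0.4], [0, 0, 0, 0, 0, 0, 0.2], [0, 0, 0, 0, 0, 0, 0], [0, 0, 0, 0, 0, 0, 0]]]'

```text
time_s: 13.2
tool_pos: [0.4378, 0.1995, 0.068]
tool_rot: [179.9, 0.1, 92.6]
force: [0.6, -0.5, 0.2]
grip_width: 0.0678
grasp_force: 0.0
```

jog_arm --motion '[[[0, 0, -0.05, 0, 0, 0, 0], [0, 0, -0.3, 0, 0, 0, 0], [0, 0, -0.6, 0, 0, 0, 0], [0, 0, -0.9, 0, 0, 0, 0]]]'

```text
time_s: 13.6
tool_pos: [0.4374, 0.1995, 0.1592]
tool_rot: [180.0, 0.1, 92.5]
force: [2.0, 1.0, -0.3]
grip_width: 0.0864
grasp_force: 0.0
```

```bash
python3 -c "
from h import *
plan(((.4377,.1,.2),2.5,30),((.4377,.122,.104),2.5,60))"
```

```text
t 13.6 q [-44.   1.  17. 113.  -0.  67. -25.] tcp [0.4374 0.1995 0.1592] rpy [1.80e+02 1.00e-01 9.25e+01] w 0.0864 F [ 2.   1.  -0.3] 0.0
((0.4377, 0.1, 0.2), 2.5, 30) x1
   [-0.969 -0.041 -0.363] [0.    0.167 0.   ] mm 104 deg 30
((0.4377, 0.122, 0.104), 2.5, 60) x1
   [-0.265  0.01   0.935] [-0.     0.167 -0.   ] mm 97 deg 30
```

jog_arm --motion '[[[-0.24, -0.01, -0.09, 0, 0.042, 0, 0], [-0.48, -0.02, -0.18, 0, 0.084, 0, 0], [-0.73, -0.03, -0.27, 0, 0.125, 0, 0], [-0.969, -0.041, -0.363, 0, 0.167, 0, 0], [-0.969, -0.041, -0.363, 0, 0.167, 0, 0]]]'

```text
time_s: 14.1
tool_pos: [0.4396, 0.0954, 0.195]
tool_rot: [179.8, -30.1, 91.9]
force: [0.4, -0.1, -1.7]
grip_width: 0.0867
grasp_force: 0.0
```

```bash
python3 -c "
from h import *
plan(((.4377,.122,.104),2.5,60))
p,d=env.read_camera('top');C=cloud('top',d)
for c in((.4665,.319),(.438,.2)):
  m=(C[...,2]>.07)&(C[...,2]<.11)&(np.hypot(C[...,0]-c[0],C[...,1]-c[1])<.03)&(p.min(-1)>150);print(m.sum(),np.median(C[m],0) if m.any() else 0,rect('top',m,.088))"
```

```text
t 14.1 q [-30.  -4.  37. 118. -29.  72.  19.] tcp [0.4396 0.0954 0.195 ] rpy [179.8 -30.1  91.9] w 0.0867 F [ 0.4 -0.1 -1.7] 0.0
((0.4377, 0.122, 0.104), 2.5, 60) x1
   [-0.201 -0.014  0.965] [ 0.004  0.166 -0.002] mm 99 deg 30
170 [0.47085608 0.31949445 0.0871397 ] [469.7 318.6  38.5  28.1   1.7]
164 [0.44058428 0.19856914 0.08775702] [439.4 197.7  38.2  28.1   1.4]
```

jog_arm --motion '[[[-0.05, -0.003, 0.24, 0.001, 0.042, 0, 0], [-0.1, -0.006, 0.48, 0.002, 0.083, 0, 0], [-0.15, -0.01, 0.72, 0.003, 0.125, 0, 0], [-0.201, -0.014, 0.965, 0.004, 0.166, -0.002, 0], [-0.201, -0.014, 0.965, 0.004, 0.166, -0.002, 0]]]'

```text
time_s: 14.65
tool_pos: [0.4289, 0.1334, 0.0882]
tool_rot: [-176.4, -59.5, 90.2]
force: [-1.3, 0.9, -0.4]
grip_width: 0.0868
grasp_force: 0.0
```

jog_arm --motion '[[[0, 0, 0, 0, 0, 0, 0]]]'

```text
time_s: 14.75
tool_pos: [0.4341, 0.1342, 0.0994]
tool_rot: [-178.9, -59.7, 92.5]
force: [0.4, 0.2, 1.2]
grip_width: 0.0872
grasp_force: 0.0
```

```bash
python3 -c "
from h import *
plan(((.4382,.1895,.064),2.5,60))"
```

```text
t 14.75 q [-17.  26.  39. 122. -65.  89.  61.] tcp [0.4341 0.1342 0.0994] rpy [-178.9  -59.7   92.5] w 0.0872 F [0.4 0.2 1.2] 0.0
((0.4382, 0.1895, 0.064), 2.5, 60) x1
   [-0.028  0.079  0.703] [-0.006  0.001 -0.   ] mm 71 deg 1
```

jog_arm --motion '[[[0, 0, 0, 0, 0, 0, 0], [0, 0, 0, 0, 0, 0, 0], [0, 0, 0, 0, 0, 0, 0]]]'

```text
time_s: 15.05
tool_pos: [0.4366, 0.1343, 0.1052]
tool_rot: [179.4, -59.9, 94.0]
force: [0.2, -0.0, 0.4]
grip_width: 0.0871
grasp_force: 0.0
```

```bash
python3 -c "
from h import *
plan(((.4382,.1895,.064),2.5,60))"
```

```text
t 15.05 q [-17.  26.  39. 122. -65.  90.  62.] tcp [0.4366 0.1343 0.1052] rpy [179.4 -59.9  94. ] w 0.0871 F [ 0.2 -0.   0.4] 0.0
((0.4382, 0.1895, 0.064), 2.5, 60) x1
   [-0.081  0.047  0.733] [-0.003  0.     0.004] mm 74 deg 1
```

jog_arm --motion '[[[-0.02, 0.02, 0.15, -0.001, 0, 0.001, 0], [-0.04, 0.03, 0.3, -0.002, 0, 0.003, 0], [-0.06, 0.04, 0.42, -0.003, 0, 0.004, 0], [-0.06, 0.04, 0.42, -0.003, 0, 0.004, 0], [-0.06, 0.04, 0.42, -0.003, 0, 0.004, 0]]]'

```text
time_s: 15.55
tool_pos: [0.4365, 0.1674, 0.074]
tool_rot: [-178.7, -59.9, 91.4]
force: [0.5, -0.5, 0.2]
grip_width: 0.0869
grasp_force: 0.0
```

jog_arm --motion '[[[0, 0, 0, 0, 0, 0, 0], [0, 0, 0, 0, 0, 0, 0], [0, 0, 0, 0, 0, 0, 0]]]'

```text
time_s: 15.85
tool_pos: [0.4374, 0.1665, 0.0746]
tool_rot: [-178.9, -59.8, 91.5]
force: [0.9, -0.5, 1.0]
grip_width: 0.0873
grasp_force: 0.0
```

```bash
python3 -c "
from h import *
plan(((.4382,.1895,.064),2.5,60))"
```

```text
t 15.85 q [-19.  28.  37. 124. -70.  86.  62.] tcp [0.4374 0.1665 0.0746] rpy [-178.9  -59.8   91.5] w 0.0873 F [ 0.9 -0.5  1. ] 0.0
((0.4382, 0.1895, 0.064), 2.5, 60) x1
   [0.024 0.019 0.301] [-0.001  0.001 -0.003] mm 30 deg 1
```

jog_arm --motion '[[[0.008, 0.006, 0.1, 0, 0, -0.001, 0], [0.016, 0.012, 0.2, 0, 0.001, -0.002, 0], [0.024, 0.019, 0.301, -0.001, 0.001, -0.003, 0], [0.024, 0.019, 0.301, -0.001, 0.001, -0.003, 0], [0.024, 0.019, 0.301, -0.001, 0.001, -0.003, 0]]]'

```text
time_s: 16.35
tool_pos: [0.4373, 0.1947, 0.0613]
tool_rot: [-179.9, -60.1, 92.6]
force: [0.7, 0.0, 0.2]
grip_width: 0.087
grasp_force: 0.0
```

jog_arm --motion '[[[0, 0, 0, 0, 0, 0, 0.3], [0, 0, 0, 0, 0, 0, 0.4], [0, 0, 0, 0, 0, 0, 0.42]]]' --grip_force 12

```text
time_s: 16.65
tool_pos: [0.4379, 0.1939, 0.0616]
tool_rot: [180.0, -60.0, 92.6]
force: [-0.5, 0.0, -0.3]
grip_width: 0.0705
grasp_force: 0.0
```

```bash
python3 -c "
from h import *
plan(((.4382,.1895,.064),2.5,60))"
```

```text
t 16.65 q [-21.  29.  35. 125. -73.  84.  63.] tcp [0.4379 0.1939 0.0616] rpy [180.  -60.   92.6] w 0.0705 F [-0.5  0.  -0.3] 0.0
((0.4382, 0.1895, 0.064), 2.5, 60) x1
   [-0.001  0.001 -0.   ] [-0. -0.  0.] mm 0 deg 0
```

Spot on. Close, lift and rotate lid up.

jog_arm --motion '[[[0, 0, 0, 0, 0, 0, 0.45], [0, 0, 0, 0, 0, 0, 0.48], [0, 0, 0, 0, 0, 0, 0.51], [0, 0, 0, 0, 0, 0, 0.54], [0, 0, 0, 0, 0, 0, 0.57]]]'

```text
time_s: 17.15
tool_pos: [0.4377, 0.1943, 0.0615]
tool_rot: [180.0, -60.0, 92.6]
force: [0.4, 0.7, -0.5]
grip_width: 0.0407
grasp_force: 12.0
```

jog_arm --motion '[[[0, 0, 0, 0, 0, 0, 0.7], [0, 0, 0, 0, 0, 0, 0.8], [0, 0, 0, 0, 0, 0, 0.8], [0, 0, 0, 0, 0, 0, 0.8]]]' --grip_force 22

```text
time_s: 17.55
tool_pos: [0.4376, 0.1943, 0.0615]
tool_rot: [180.0, -60.1, 92.6]
force: [-0.3, 0.7, 1.4]
grip_width: 0.0405
grasp_force: 22.0
```

```bash
python3 -c "
from h import *
plan(((.438,.1895,.135),2.7,60),((.436,.12,.145),2.7,22),((.436,.03,.13),2.7,-10),((.4346,-.0473,.1),2.7,-30),((.4346,-.0473,.05),2.7,-30))"
```

```text
t 17.55 q [-21.  29.  35. 125. -73.  84.  63.] tcp [0.4376 0.1943 0.0615] rpy [180.  -60.1  92.6] w 0.0405 F [-0.3  0.7  1.4] 22.0
((0.438, 0.1895, 0.135), 2.7, 60) x1
   [ 0.612  0.001 -0.358] [ 0. -0. -0.] mm 71 deg 0
((0.436, 0.12, 0.145), 2.7, 22) x1
   [-0.291 -0.053 -0.661] [-0.    -0.211  0.   ] mm 72 deg 38
((0.436, 0.03, 0.13), 2.7, -10) x1
   [-0.916 -0.042 -0.205] [ 0.    -0.178  0.   ] mm 94 deg 32
((0.4346, -0.0473, 0.1), 2.7, -30) x1
   [-0.725 -0.05   0.426] [ 0.    -0.111 -0.   ] mm 84 deg 20
((0.4346, -0.0473, 0.05), 2.7, -30) x1
   [0.25  0.    0.433] [0. 0. 0.] mm 50 deg 0
```

jog_arm --motion '[[[0.04, 0, -0.02, 0, 0, 0, 0.8], [0.18, 0, -0.11, 0, 0, 0, 0.8], [0.4, 0, -0.23, 0, 0, 0, 0.8], [0.612, 0.001, -0.358, 0, 0, 0, 0.8], [0.612, 0.001, -0.358, 0, 0, 0, 0.8]]]'

```text
time_s: 18.05
tool_pos: [0.4393, 0.1935, 0.1352]
tool_rot: [179.3, -60.1, 93.1]
force: [0.2, -0.8, -0.9]
grip_width: 0.0407
grasp_force: 22.0
```

jog_arm --motion '[[[-0.06, -0.01, -0.13, 0, -0.042, 0, 0.8], [-0.12, -0.02, -0.26, 0, -0.084, 0, 0.8], [-0.17, -0.03, -0.4, 0, -0.127, 0, 0.8], [-0.23, -0.04, -0.53, 0, -0.169, 0, 0.8], [-0.291, -0.053, -0.661, 0, -0.211, 0, 0.8]]]'

```text
time_s: 18.55
tool_pos: [0.4358, 0.1207, 0.1402]
tool_rot: [179.9, -21.8, 92.6]
force: [-1.3, 0.8, -2.7]
grip_width: 0.0408
grasp_force: 22.0
```

jog_arm --motion '[[[-0.18, -0.01, -0.04, 0, -0.036, 0, 0.8], [-0.37, -0.02, -0.08, 0, -0.071, 0, 0.8], [-0.55, -0.03, -0.12, 0, -0.107, 0, 0.8], [-0.73, -0.035, -0.16, 0, -0.142, 0, 0.8], [-0.916, -0.042, -0.205, 0, -0.178, 0, 0.8]]]'

```text
time_s: 19.05
tool_pos: [0.4354, 0.0285, 0.1243]
tool_rot: [-180.0, 10.2, 92.6]
force: [-0.6, -0.7, -1.4]
grip_width: 0.0402
grasp_force: 22.0
```

jog_arm --motion '[[[-0.18, -0.01, 0.1, 0, -0.028, 0, 0.8], [-0.36, -0.02, 0.21, 0, -0.055, 0, 0.8], [-0.54, -0.04, 0.32, 0, -0.083, 0, 0.8], [-0.725, -0.05, 0.426, 0, -0.111, 0, 0.8], [-0.725, -0.05, 0.426, 0, -0.111, 0, 0.8]]]'

```text
time_s: 19.55
tool_pos: [0.4317, -0.0506, 0.0929]
tool_rot: [-179.6, 30.1, 92.9]
force: [-0.1, 0.7, -1.2]
grip_width: 0.0409
grasp_force: 22.0
```

jog_arm --motion '[[[0, 0, 0, 0, 0, 0, 0.8], [0, 0, 0, 0, 0, 0, 0.8], [0, 0, 0, 0, 0, 0, 0.8]]]'

```text
time_s: 19.85
tool_pos: [0.4349, -0.0494, 0.0959]
tool_rot: [179.9, 29.8, 92.5]
force: [-1.4, -0.5, -1.2]
grip_width: 0.0404
grasp_force: 22.0
```

```bash
python3 -c "
from h import *
plan(((.4331,-.047,.05),2.7,-30))
p,d=env.read_camera('side');cv2.imwrite('pics/s4.png',cv2.resize(p[100:280,260:440,::-1],None,fx=3,fy=3))"
```

```text
t 19.85 q [-45.   4.  26. 124.  30.  65. -32.] tcp [ 0.4349 -0.0494  0.0959] rpy [179.9  29.8  92.5] w 0.0404 F [-1.4 -0.5 -1.2] 22.0
((0.4331, -0.047, 0.05), 2.7, -30) x1
   [ 0.25  -0.017  0.436] [ 0.    -0.001 -0.001] mm 50 deg 0
```

View pics/s4.png

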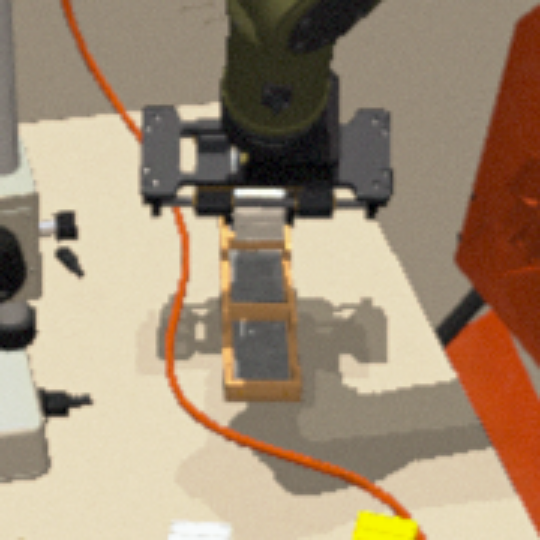

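The box hangs lid up over the middle bay (its left end at (262,222)). Lower it.

jog_arm --motion '[[[0.08, -0.005, 0.14, 0, 0, 0, 0.8], [0.16, -0.01, 0.29, 0, 0, 0, 0.8], [0.25, -0.015, 0.436, 0, -0.001, 0.001, 0.8], [0.25, -0.015, 0.436, 0, -0.001, 0.001, 0.8], [0.25, -0.015, 0.436, 0, -0.001, 0.001, 0.8]]]'

```text
time_s: 20.4
tool_pos: [0.4331, -0.05, 0.0456]
tool_rot: [179.9, 30.1, 92.4]
force: [0.6, 0.2, -0.5]
grip_width: 0.0408
grasp_force: 22.0
```

```bash
python3 -c "
from h import *
plan(((.4335,-.047,.04),2.7,-30),((.4335,-.047,.034),2.7,-30))
p,d=env.read_camera('top');C=cloud('top',d)
m=(p.min(-1)>165)&(C[...,2]>.035)&(C[...,2]<.075)&(abs(C[...,0]-.434)<.03)&(C[...,1]>-.12)&(C[...,1]<-.015);print(m.sum(),np.median(C[m],0) if m.any() else 0,rect('top',m,.056) if m.any() else 0)
p,d=env.read_camera('side');cv2.imwrite('pics/s5.png',cv2.resize(p[135:245,310:390,::-1],None,fx=5,fy=5))"
```

```text
t 20.4 q [-44.  10.  26. 126.  29.  58. -35.] tcp [ 0.4331 -0.05    0.0456] rpy [179.9  30.1  92.4] w 0.0408 F [ 0.6  0.2 -0.5] 22.0
((0.4335, -0.047, 0.04), 2.7, -30) x1
   [0.054 0.005 0.083] [-0.     0.001 -0.001] mm 10 deg 0
((0.4335, -0.047, 0.034), 2.7, -30) x1
   [0.03  0.    0.052] [0. 0. 0.] mm 6 deg 0
336 [ 0.43739822 -0.07883044  0.05827675] [437.3 -80.2  41.8  54.7   0.8]
```

View pics/s5.png

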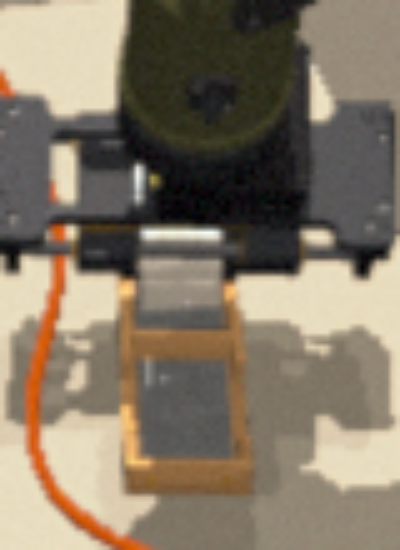

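```bash
python3 - <<'E'
from h import *
p,d=env.read_camera('side');np.save('s5.npy',p)
hsv=cv2.cvtColor(p,cv2.COLOR_RGB2HSV)
K,o,M=cam('side')
def hit(u,v,ax,val):
    r=M@np.linalg.solve(K,np.array([u,v,1.]));return (o+r*(val-o[ax])/r[ax]).round(4)
wood=(hsv[...,1]>90)&(hsv[...,0]<25)
for v in (203,205,225,227,229):
    us=np.where(wood[v,325:370])[0]+325; print(v,us.min(),us.max(),(hit(us.min()-.5,v,2,.019)+hit(us.max()+.5,v,2,.019))/2)
for v in (188,190,192,194,196):
    print(v,p[v,330:364].sum(-1)//3)
    us=np.where((hsv[v,325:370,1]<70)&(hsv[v,325:370,2]>110))[0]+325;print(us.min(),us.max())
p,d=env.read_camera('top');hsv=cv2.cvtColor(p,cv2.COLOR_RGB2HSV)
for u in (400,404,408): 
    print(u,[tuple(int(c) for c in p[v,u]) for v in range(264,294)])
E
```

```text
203 334 358 [ 0.431   -0.00915  0.019  ]
205 334 358 [ 0.4309 -0.0013  0.019 ]
225 335 360 [0.4263  0.07385 0.019  ]
227 335 360 [0.4262 0.0811 0.019 ]
229 335 360 [0.42615 0.0882  0.019  ]
188 [ 35  40  39  33  25  15  29  82 143 158 159 159 154 150 152 151 144 144
 146 145 147 146 149 145  84  23   8  25  15  14  19  20  13  13]
325 353
190 [202 201 201 153  78  62  64  81 115 136 139 139 138 138 137 139 137 138
 143 141 142 141 139 133  77  37  50 136 182 193 195 195 197 197]
325 369
192 [212 211 213 182 188 194 178 126 118 138 144 143 144 140 140 136 139 140
 145 147 150 149 142 139 132 166 180 205 214 215 217 213 213 216]
325 369
194 [211 212 215 195 167 158 134 106 117 134 138 135 134 134 138 137 136 137
 137 135 137 138 137 137 124 166 163 180 210 216 214 215 214 212]
325 369
196 [215 213 218 178 129 111 103  95 116 129 127 133 131 124 122 116 122 110
 113 104 103 108 110 108  98  98 116 159 206 213 217 211 216 212]
325 369
400 [(202, 183, 153), (204, 184, 155), (188, 172, 146), (179, 159, 116), (213, 183, 100), (198, 176, 137), (204, 204, 212), (209, 214, 224), (207, 211, 220
[... 679 characters left out ...]
9), (209, 212, 222), (217, 220, 228), (156, 151, 147), (125, 119, 111), (200, 155, 102), (219, 168, 95), (187, 141, 87), (190, 169, 140), (196, 181, 153), (195, 177, 148), (196, 178, 149)]
408 [(197, 179, 150), (195, 178, 149), (197, 178, 155), (214, 191, 125), (220, 189, 98), (189, 181, 169), (201, 206, 218), (209, 213, 223), (209, 213, 221), (209, 212, 221), (209, 211, 221), (208, 211, 220), (209, 211, 218), (207, 210, 218), (207, 210, 219), (208, 211, 220), (209, 211, 220), (201, 201, 209), (206, 208, 217), (210, 214, 223), (220, 225, 236), (135, 139, 147), (148, 123, 98), (211, 162, 101), (221, 173, 99), (186, 149, 101), (190, 171, 143), (198, 182, 152), (197, 180, 151), (196, 178, 150)]
```

```bash
python3 - <<'E'
from h import *
print(ray('top',(404,276.7),.0515),ray('top',(404,278.1),.019))
K,o,M=cam('side')
for u,v in((337.2,188),(354,188),(337.2,192),(354.6,192)):
    r=M@np.linalg.solve(K,np.array([u,v,1.]));print(o+r*(-.0235-o[1])/r[1])
E
```

```text
[ 0.43814623 -0.07441066  0.0515    ] [ 0.43496686 -0.07956052  0.019     ]
[ 0.4543517  -0.0235      0.05334289]
[ 0.41333407 -0.0235      0.05538504]
[ 0.45390792 -0.0235      0.04103478]
[ 0.41118171 -0.0235      0.04319096]
```

jog_arm --motion '[[[0.01, -0.02, 0.02, 0, 0.001, -0.001, 0.8], [0.025, -0.02, 0.045, 0, 0.001, -0.002, 0.8], [0.025, -0.02, 0.045, 0, 0.001, -0.002, 0.8], [0.025, -0.02, 0.045, 0, 0.001, -0.002, 0.8]]]'

```text
time_s: 21.0
tool_pos: [0.4307, -0.0502, 0.0398]
tool_rot: [-179.9, 30.0, 92.8]
force: [0.6, -0.6, -1.2]
grip_width: 0.0405
grasp_force: 22.0
```

```bash
python3 - <<'E'
from h import *
plan(((.4315,-.047,.038),2.7,-30))
p,d=env.read_camera('top');hsv=cv2.cvtColor(p,cv2.COLOR_RGB2HSV)
for u in (398,402,406,410): print(u,"v264:",hsv[264:293,u,1],)
for v in (272,276,280): print(v,"u392:",hsv[v,392:426,1],p[v,392:426].sum(-1)//3)
p,d=env.read_camera('side');hsv=cv2.cvtColor(p,cv2.COLOR_RGB2HSV)
for u in (341,345,349): print(u,"v180:",hsv[180:212,u,1],p[180:212,u].sum(-1)//3)
for v in(190,193,196): print(v,"u328:",hsv[v,328:366,1])
E
```

```text
t 21.0 q [-44.  10.  26. 126.  29.  57. -35.] tcp [ 0.4307 -0.0502  0.0398] rpy [-179.9   30.    92.8] w 0.0405 F [ 0.6 -0.6 -1.2] 22.0
((0.4315, -0.047, 0.038), 2.7, -30) x1
   [0.037 0.009 0.05 ] [-0.    -0.     0.001] mm 6 deg 0
398 v264: [61 63 61 69 57 87  5 17 16  6 12 14 16  6 18  5 15 10  8 14 15 16  4  0
 27 61 28 36 31]
402 v264: [ 61  60  55  92 124 142  47  23  16  13  13  15  15   4  19  27  11   4
  14  15  15  18  11  57 139 140  68  57  59]
406 v264: [ 62  61  54 105 129 142  19  22  14  14  14  14  15  11  13  15  14  14
  13  15  16  10   8 150 143 113  62  59  58]
410 v264: [ 59  59  63  96 108 142   3  16  15  14  13  13  13  13  14  12  10  13
  11  13  14  15  17 157 152 115  58  56  60]
272 u392: [ 47  26  35   9  16  15  16  16  15  15  16  16  15  15  14  15  15  15
  15  15  15  15  16  17  22  12 102 108   7  16  16  15  15  15] [125 114 110 145 213 228 221 217 216 215 216 216 215 214 215 213 213 213
 215 216 217 216 217 218 221 191 125  83 148 211 222 218 217 216]
276 u392: [ 38  21  32   9  16  16  16  15  15  15  15  15  15  14  15  14  15  13
  13  13  
[... 1096 characters left out ...]
9  42  46  44
  32   0  42 133 145 145 138 139 120  36  11  17  11  15] [ 14  37 121 245 207 121  88  73 110 163 149 135 139 149 142 137 138 144
 112  89  82 126 111 103 101 100  93  91  88  88  88  84]
190 u328: [ 45  16  46  26  40  92  35  51  62  15  43  40  45  45  41  44  39  37
  41  44  41  39  42  41  50  41  42  38  20 139  46  54  78  64  45  35
  49  22]
193 u328: [ 44  47  45  49  45  82 122 134 103  46  12  34  41  42  45  43  40  42
  42  41  41  44  41  38  43  44  47  97 142  89  54  48  47  48  47  47
  48  45]
196 u328: [ 47  46  46  46  47  75 130 146 128  54  12  36  40  43  36  45  45  42
  41  44  42  46  41  42  42  39  39 102 140  86  59  45  47  44  45  47
  46  46]
```

```bash
python3 - <<'E'
from h import *
print("box right",ray('top',(417.9,277),.0505)[1],"filed left",ray('top',(419.9,277),.034)[1],ray('top',(457,277),.034)[1])
G=env.get_obs()['tool_pos'];print(G)
for v in (197.5,198.5):print("box left bottom",ray('side',(345,v),.0195)[1])
for v in (182.5,184.5):print("box left top",ray('side',(345,v),.0505)[1])
for v in (200,200.5,201):print("divider rear edge",ray('side',(345,v),.019)[1])
for v in (206,207):print("divider front edge",ray('side',(345,v),.019)[1])
E
```

```text
box right -0.11088154820860024 filed left -0.1191516540999803 -0.2170987785409147
[ 0.4308909  -0.05016486  0.03993062]
box left bottom -0.03037082881937936
box left bottom -0.026334694999084807
box left top -0.051130805818342395
box left top -0.042847552802546485
divider rear edge -0.020946231997878595
divider rear edge -0.01894582604033923
divider rear edge -0.016949561309859806
divider front edge 0.0027881186587790374
divider front edge 0.00668722325072002
```

jog_arm --motion '[[[0.01, 0.005, -0.006, 0, 0, 0, 0.8], [0.025, 0.005, 0.02, 0, 0, 0, 0.8], [0.04, 0.005, 0.046, 0, 0, 0, 0.8], [0.04, 0.005, 0.046, 0, 0, 0, 0.8]]]'

```text
time_s: 21.5
tool_pos: [0.4315, -0.049, 0.0339]
tool_rot: [-179.9, 30.0, 92.8]
force: [0.9, 0.4, 0.3]
grip_width: 0.0405
grasp_force: 21.8
```

jog_arm --motion '[[[0.007, 0, 0.013, 0, 0, 0, 0.8], [0.015, 0, 0.026, 0, 0, 0, 0.8], [0.015, 0, 0.026, 0, 0, 0, 0.8]]]'

```text
time_s: 21.8
tool_pos: [0.4312, -0.0496, 0.0312]
tool_rot: [-179.9, 30.0, 92.8]
force: [-0.4, -0.6, 4.4]
grip_width: 0.0404
grasp_force: 22.0
```

jog_arm --motion '[[[0.005, 0, 0.009, 0, 0, 0, 0.8], [0.005, 0, 0.009, 0, 0, 0, 0.8], [0.005, 0, 0.009, 0, 0, 0, 0.8]]]'

```text
time_s: 22.1
tool_pos: [0.4311, -0.0498, 0.0303]
tool_rot: [-179.9, 30.0, 92.8]
force: [-1.5, -2.0, 5.1]
grip_width: 0.0403
grasp_force: 22.0
```

```bash
python3 - <<'E'
from h import *
o=env.get_obs();print(o['force'],o['wrist_torque'],o['tool_pos'])
p,d=env.read_camera('top');np.save('t6.npy',p)
C=cloud('top',d);m=(p.min(-1)>165)&(abs(C[...,0]-.434)<.018)&(C[...,2]>.02)&(C[...,2]<.075)
for a,b in((-.2,-.125),(-.108,-.09),(-.09,-.07)):
    k=m&(C[...,1]>a)&(C[...,1]<b);print(a,k.sum(),np.median(C[k][:,2]),C[k][:,2].mean())
hsv=cv2.cvtColor(p,cv2.COLOR_RGB2HSV)
for u in (402,406,410): print(u,"v264:",hsv[264:293,u,1],p[264:293,u].sum(-1)//3)
for v in (274,280): print(v,"u410:",hsv[v,410:426,1],p[v,410:426].sum(-1)//3)
p,d=env.read_camera('side')
cv2.imwrite('pics/s6.png',cv2.resize(p[150:235,310:390,::-1],None,fx=7,fy=7,interpolation=cv2.INTER_CUBIC))
E
```

```text
[-1.53377435 -1.95421896  5.05972334] [-0.19981745  0.30253991 -0.13046672] [ 0.43110703 -0.04984984  0.03032849]
-0.2 354 0.032682366450317746 0.032712305765720366
-0.108 98 0.03865328271206392 0.038610475780905325
-0.09 103 0.03973662944635237 0.040176508961805205
402 v264: [ 62  61  55  92 124 142  19  13  15   6  11  14  15   6  24  31  21   4
  14   5  14  19  14  65 137 138  69  55  60] [175 175 175 175 167 161 183 193 211 196 207 214 213 210 203 200 204 209
 214 197 208 219 193 160 156 146 170 177 175]
406 v264: [ 63  62  54 105 129 141  19  21  16   5  12  14  14   8  11  14  15  13
  13  14  15  20  13 151 143 114  62  58  61] [175 175 175 170 167 163 184 209 217 195 208 214 212 211 211 212 212 212
 212 213 214 224 128 134 162 149 169 176 175]
410 v264: [ 62  59  65  96 108 135  13  19  15  14  13  13  13  14  14  13  13  14
  14  14  15  16   6 154 153 115  55  56  61] [176 177 154 137 136 101 129 204 216 214 213 213 212 213 212 212 212 213
 212 213 216 217 124  89  96  91 162 179 175]
274 u410: [ 13  13  14  13  14  18  10  75 132 105   9   9  15  15   5  23] [213 213 213 212 213 216 205 185 142  81 137 205 217 214 211 193]
280 u410: [ 13  14  14  14  14  15  24  42 132 112  31   8  16  13  15  12] [212 212 212 212 212 213 216 199 158 106 100 190 220 214 213 213]
```

View pics/s6.png

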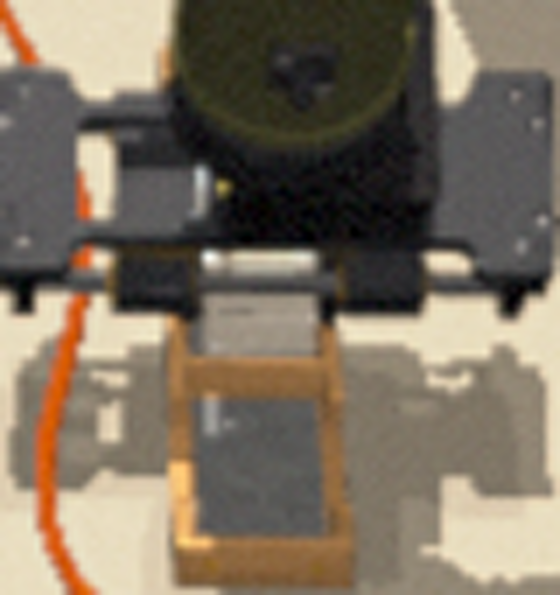

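Side view shows box_end down in the middle bay between its walls (box 203–318 px, bay 190–325 px). The light sideways force says it rubs the left divider, so I shift slightly right and keep lowering.

jog_arm --motion '[[[-0.01, -0.006, 0.006, 0, 0, 0, 0.8], [-0.003, -0.006, 0.018, 0, 0, 0, 0.8], [-0.003, -0.006, 0.018, 0, 0, 0, 0.8]]]'

```text
time_s: 22.5
tool_pos: [0.4311, -0.0503, 0.0289]
tool_rot: [-179.9, 30.0, 92.8]
force: [-1.1, 1.0, 5.9]
grip_width: 0.0404
grasp_force: 22.0
```

jog_arm --motion '[[[0.008, 0, 0.014, 0, 0, 0, 0.8], [0.015, 0, 0.026, 0, 0, 0, 0.8], [0.015, 0, 0.026, 0, 0, 0, 0.8]]]'

```text
time_s: 22.8
tool_pos: [0.4313, -0.0505, 0.0264]
tool_rot: [-179.9, 30.0, 92.8]
force: [-1.9, 0.7, 8.2]
grip_width: 0.0402
grasp_force: 22.0
```

jog_arm --motion '[[[0, -0.008, 0, 0, 0, 0, 0.8], [0.008, -0.008, 0.013, 0, 0, 0, 0.8], [0.012, -0.008, 0.022, 0, 0, 0, 0.8], [0.012, -0.008, 0.022, 0, 0, 0, 0.8]]]'

```text
time_s: 23.2
tool_pos: [0.4312, -0.0501, 0.0238]
tool_rot: [180.0, 30.0, 92.8]
force: [0.4, 0.6, 6.3]
grip_width: 0.0401
grasp_force: 22.0
```

```bash
python3 - <<'E'
from h import *
o=env.get_obs();print(o['force'],o['wrist_torque'],o['tool_pos'])
p,d=env.read_camera('top')
C=cloud('top',d);m=(p.min(-1)>165)&(abs(C[...,0]-.434)<.018)&(C[...,2]>.02)&(C[...,2]<.075)
for a,b in((-.2,-.125),(-.108,-.09),(-.09,-.07)):
    k=m&(C[...,1]>a)&(C[...,1]<b);print(a,k.sum(),np.median(C[k][:,2]),C[k][:,2].mean())
E
```

```text
[0.35301049 0.55801635 6.3135715 ] [-0.271773   -0.12323489  0.12701724] [ 0.4312234  -0.05012881  0.02376335]
-0.2 356 0.033139406738530774 0.03319216385568706
-0.108 96 0.03387222708165483 0.033708946352352574
-0.09 100 0.03623762650641005 0.036127851925145685
```

jog_arm --motion '[[[0.004, 0, 0.007, 0, 0, 0, 0.8], [0.004, 0, 0.007, 0, 0, 0, 0.8]]]'

```text
time_s: 23.45
tool_pos: [0.4312, -0.05, 0.023]
tool_rot: [180.0, 30.0, 92.8]
force: [0.4, 1.1, 5.9]
grip_width: 0.0402
grasp_force: 22.1
```

jog_arm --motion '[[[0, 0, 0, 0, 0, 0, 0.5], [0, 0, 0, 0, 0, 0, 0.42], [0, 0, 0, 0, 0, 0, 0.34], [0, 0, 0, 0, 0, 0, 0.2], [0, 0, 0, 0, 0, 0, 0.1]]]'

```text
time_s: 23.95
tool_pos: [0.4299, -0.0501, 0.0219]
tool_rot: [-179.9, 29.9, 92.8]
force: [0.3, 0.4, 0.4]
grip_width: 0.0657
grasp_force: 0.0
```

jog_arm --motion '[[[0, 0, 0, 0, 0, 0, 0], [0, 0, 0, 0, 0, 0, 0], [0, 0, -0.1, 0, 0, 0, 0], [0, 0, -0.3, 0, 0, 0, 0], [0, 0, -0.6, 0, 0, 0, 0]]]'

```text
time_s: 24.45
tool_pos: [0.4275, -0.0207, 0.0745]
tool_rot: [-179.8, 30.0, 92.8]
force: [0.2, 0.3, 0.1]
grip_width: 0.0866
grasp_force: 0.0
```

jog_arm --motion '[[[0, 0, -0.3, 0, 0, 0, 0], [0, 0, -0.6, 0, 0, 0, 0], [0, 0, -1, 0, 0, 0, 0], [0, 0, -1, 0, 0, 0, 0]]]'

```text
time_s: 24.85
tool_pos: [0.4291, 0.0338, 0.1649]
tool_rot: [179.6, 29.6, 92.8]
force: [0.1, -0.5, 0.3]
grip_width: 0.0872
grasp_force: 0.0
```

```bash
python3 - <<'E'
from h import *
plan(((.4686,.2,.22),0,10),((.4686,.21,.17),0,45),((.4686,.24,.11),0,60))
for n in('top','side'):
    p,d=env.read_camera(n);C=cloud(n,d)
    m=(p.min(-1)>150)&(abs(C[...,0]-.434)<.03)&(C[...,2]>.02)&(C[...,2]<.075)
    for a,b in((-.21,-.116),(-.114,-.015),(-.108,-.08),(-.08,-.05),(-.05,-.025)):
        k=m&(C[...,1]>a)&(C[...,1]<b);print(n,a,k.sum(),np.median(C[k],0).round(4),rect(n,k,.034))
    k=(C[...,2]>.07)&(C[...,2]<.11)&(np.hypot(C[...,0]-.4665,C[...,1]-.319)<.035)&(p.min(-1)>150);print(n,k.sum(),rect(n,k,.088))
    if n=='side': cv2.imwrite('pics/s7.png',cv2.resize(p[140:300,290:410,::-1],None,fx=4,fy=4,interpolation=cv2.INTER_CUBIC))
E
```

```text
t 24.85 q [-51.   1.  21. 117.  27.  77. -36.] tcp [0.4291 0.0338 0.1649] rpy [179.6  29.6  92.8] w 0.0872 F [ 0.1 -0.5  0.3] 0.0
((0.4686, 0.2, 0.22), 0, 10) x2
   [ 0.593  0.243 -0.624] [0.002 0.11  0.008] mm 89 deg 20
   [ 0.775  0.221 -0.387] [0.002 0.11  0.008] mm 89 deg 20
((0.4686, 0.21, 0.17), 0, 45) x1
   [0.04  0.    0.501] [0.    0.194 0.   ] mm 50 deg 35
((0.4686, 0.24, 0.11), 0, 60) x1
   [-0.199  0.     0.635] [0.    0.083 0.   ] mm 67 deg 15
top -0.21 499 [ 0.4381 -0.1639  0.0326] [ 438.1 -164.4   43.6   86.9    4.2]
top -0.114 503 [ 0.4343 -0.0649  0.0328] [434.7 -65.3  42.2  87.4   1.4]
top -0.108 160 [ 0.4354 -0.0936  0.0328] [436.6 -93.   39.7  26.4   0.7]
top -0.08 181 [ 0.4346 -0.0649  0.0326] [434.8 -65.3  42.4  29.1   0.8]
top -0.05 133 [ 0.4317 -0.0376  0.0331] [432.7 -36.3  39.7  23.8   0.9]
top 169 [469.7 318.6  38.5  28.1   1.7]
side -0.21 167 [ 0.4384 -0.1403  0.0335] [ 435.9 -132.5   43.2   35.9    3.8]
side -0.114 373 [ 0.4344 -0.0599  0.0334] [433.7 -61.9  42.8  89.3   1.5]
side -0.108 101 [ 0.4355 -0.0926  0.0333] [435.6 -88.5  41.9  34.4   3.8]
side -0.08 124 [ 0.4349 -0.0647  0.0335] [434.1 -59.   43.7  41.7   3.8]
side -0.05 108 [ 0.432  -0.0373  0.0336] [433.4 -36.2  42.7  28.5   3.8]
side 231 [469.4 320.3  31.   40.4  86.6]
```

View pics/s7.png

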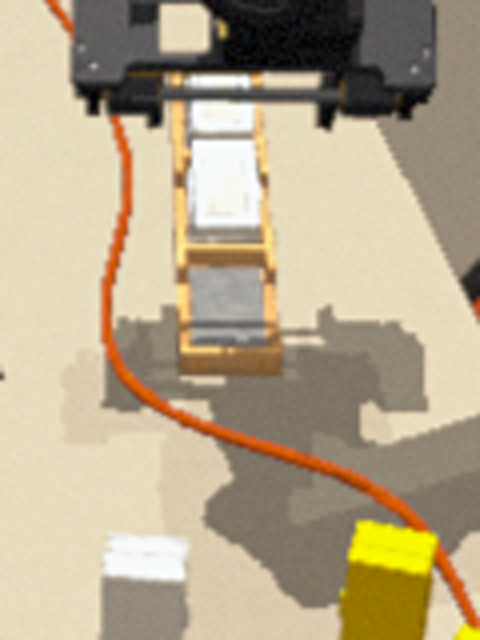

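box_end lies flat in the middle bay, lid up (at (222,185)), same height as the filed box; box_down stands at (145,590). Now fetch it from the lid side.

```bash
python3 - <<'E'
from h import *
plan(((.455,.12,.21),-1,10),((.463,.2,.16),-2.5,45),((.4658,.250,.099),-2.5,60))
E
```

```text
t 24.95 q [-51.   1.  21. 118.  27.  77. -36.] tcp [0.4268 0.0305 0.1616] rpy [180.   29.9  92.8] w 0.0872 F [-0.9 -1.1 -1.1] 0.0
((0.455, 0.12, 0.21), -1, 10) x1
   [ 0.555  0.326 -0.819] [0.004 0.221 0.021] mm 104 deg 40
((0.463, 0.2, 0.16), -2.5, 45) x1
   [0.731 0.067 0.622] [-0.004  0.194  0.008] mm 96 deg 35
((0.4658, 0.25, 0.099), -2.5, 60) x1
   [-0.064  0.006  0.784] [ 0.     0.083 -0.   ] mm 79 deg 15
```

jog_arm --motion '[[[0.11, 0.065, -0.164, 0.001, 0.044, 0.004, 0], [0.22, 0.13, -0.33, 0.002, 0.088, 0.008, 0], [0.33, 0.2, -0.49, 0.003, 0.132, 0.013, 0], [0.44, 0.26, -0.655, 0.003, 0.177, 0.017, 0], [0.555, 0.326, -0.819, 0.004, 0.221, 0.021, 0]]]'

```text
time_s: 25.45
tool_pos: [0.4547, 0.1197, 0.2042]
tool_rot: [-179.9, -10.1, 88.8]
force: [-1.7, 0.8, -1.0]
grip_width: 0.0872
grasp_force: 0.0
```

jog_arm --motion '[[[0.15, 0.013, 0.12, -0.001, 0.039, 0.002, 0], [0.29, 0.027, 0.25, -0.002, 0.078, 0.003, 0], [0.44, 0.04, 0.37, -0.002, 0.116, 0.005, 0], [0.58, 0.053, 0.5, -0.003, 0.155, 0.006, 0], [0.731, 0.067, 0.622, -0.004, 0.194, 0.008, 0]]]'

```text
time_s: 25.95
tool_pos: [0.4628, 0.2019, 0.1547]
tool_rot: [-179.9, -45.0, 87.1]
force: [-2.4, 0.9, -1.9]
grip_width: 0.0868
grasp_force: 0.0
```

jog_arm --motion '[[[-0.02, 0.002, 0.26, 0, 0.028, 0, 0], [-0.04, 0.004, 0.52, 0, 0.056, 0, 0], [-0.064, 0.006, 0.784, 0, 0.083, 0, 0], [-0.064, 0.006, 0.784, 0, 0.083, 0, 0], [-0.064, 0.006, 0.784, 0, 0.083, 0, 0]]]'

```text
time_s: 26.45
tool_pos: [0.4647, 0.2519, 0.0935]
tool_rot: [-179.2, -59.5, 86.7]
force: [0.3, 0.1, 1.7]
grip_width: 0.0869
grasp_force: 0.0
```

jog_arm --motion '[[[0, 0, 0, 0, 0, 0, 0], [0, 0, 0, 0, 0, 0, 0], [0, 0, 0, 0, 0, 0, 0]]]'

```text
time_s: 26.75
tool_pos: [0.4665, 0.2533, 0.0977]
tool_rot: [179.8, -59.8, 87.6]
force: [-1.1, 0.0, 0.4]
grip_width: 0.0871
grasp_force: 0.0
```

```bash
python3 - <<'E'
from h import *
plan(((.467,.28,.0815),-2.5,60),((.4684,.3104,.064),-2.5,60))
E
```

```text
t 26.75 q [-32.  23.  39. 126. -79.  78.  54.] tcp [0.4665 0.2533 0.0977] rpy [179.8 -59.8  87.6] w 0.0871 F [-1.1  0.   0.4] 0.0
((0.467, 0.28, 0.0815), -2.5, 60) x1
   [-0.005 -0.007  0.363] [0.001 0.001 0.   ] mm 36 deg 0
((0.4684, 0.3104, 0.064), -2.5, 60) x1
   [0.001 0.001 0.351] [0. 0. 0.] mm 35 deg 0
```

```bash
python3 - <<'E'
from h import *
plan(((.4672,.282,.085),-2.5,55),((.4684,.3104,.065),-2.5,55))
E
```

```text
t 26.75 q [-32.  23.  39. 126. -79.  78.  54.] tcp [0.4665 0.2533 0.0977] rpy [179.8 -59.8  87.6] w 0.0871 F [-1.1  0.   0.4] 0.0
((0.4672, 0.282, 0.085), -2.5, 55) x1
   [ 0.031 -0.006  0.362] [ 0.001 -0.027  0.   ] mm 36 deg 5
((0.4684, 0.3104, 0.065), -2.5, 55) x1
   [-0.001 -0.     0.348] [0. 0. 0.] mm 35 deg 0
```

jog_arm --motion '[[[0.01, -0.002, 0.12, 0, -0.009, 0, 0], [0.02, -0.004, 0.24, 0.001, -0.018, 0, 0], [0.031, -0.006, 0.362, 0.001, -0.027, 0, 0], [0.031, -0.006, 0.362, 0.001, -0.027, 0, 0], [0.031, -0.006, 0.362, 0.001, -0.027, 0, 0]]]'

```text
time_s: 27.25
tool_pos: [0.4664, 0.2861, 0.0806]
tool_rot: [-179.7, -54.9, 87.4]
force: [0.4, -0.7, 0.2]
grip_width: 0.0871
grasp_force: 0.0
```

jog_arm --motion '[[[0, 0, 0, 0, 0, 0, 0], [0, 0, 0, 0, 0, 0, 0]]]'

```text
time_s: 27.45
tool_pos: [0.4667, 0.285, 0.0796]
tool_rot: [-179.6, -54.8, 87.1]
force: [0.4, -0.4, -0.4]
grip_width: 0.087
grasp_force: 0.0
```

```bash
python3 - <<'E'
from h import *
plan(((.4684,.3104,.065),-2.5,55))
E
```

```text
t 27.45 q [-37.  22.  38. 126. -79.  71.  50.] tcp [0.4667 0.285  0.0796] rpy [-179.6  -54.8   87.1] w 0.087 F [ 0.4 -0.4 -0.4] 0.0
((0.4684, 0.3104, 0.065), -2.5, 55) x1
   [0.028 0.007 0.341] [-0.001  0.001 -0.001] mm 34 deg 0
```

jog_arm --motion '[[[0.009, 0.002, 0.11, 0, 0, 0, 0], [0.019, 0.005, 0.22, 0, 0.001, -0.001, 0], [0.028, 0.007, 0.341, -0.001, 0.001, -0.001, 0], [0.028, 0.007, 0.341, -0.001, 0.001, -0.001, 0], [0.028, 0.007, 0.341, -0.001, 0.001, -0.001, 0]]]'

```text
time_s: 27.95
tool_pos: [0.4676, 0.3157, 0.0614]
tool_rot: [-179.9, -55.0, 87.5]
force: [1.2, 0.4, -0.8]
grip_width: 0.0869
grasp_force: 0.0
```

jog_arm --motion '[[[0, 0, 0, 0, 0, 0, 0.3], [0, 0, 0, 0, 0, 0, 0.4], [0, 0, 0, 0, 0, 0, 0.42]]]' --grip_force 12

```text
time_s: 28.25
tool_pos: [0.4685, 0.315, 0.0623]
tool_rot: [180.0, -55.0, 87.5]
force: [-0.1, 0.0, 0.0]
grip_width: 0.0712
grasp_force: 0.0
```

```bash
python3 - <<'E'
from h import *
plan(((.4684,.3104,.065),-2.5,55))
E
```

```text
t 28.25 q [-39.  24.  35. 126. -83.  68.  51.] tcp [0.4685 0.315  0.0623] rpy [180.  -55.   87.5] w 0.0712 F [-0.1  0.   0. ] 0.0
((0.4684, 0.3104, 0.065), -2.5, 55) x1
   [-0.004  0.001 -0.003] [ 0. -0.  0.] mm 1 deg 0
```

jog_arm --motion '[[[0, 0, 0, 0, 0, 0, 0.45], [0, 0, 0, 0, 0, 0, 0.48], [0, 0, 0, 0, 0, 0, 0.51], [0, 0, 0, 0, 0, 0, 0.54], [0, 0, 0, 0, 0, 0, 0.57]]]'

```text
time_s: 28.75
tool_pos: [0.4682, 0.3154, 0.0621]
tool_rot: [-180.0, -55.0, 87.5]
force: [0.5, 0.5, 0.1]
grip_width: 0.0404
grasp_force: 12.0
```

jog_arm --motion '[[[0, 0, 0, 0, 0, 0, 0.7], [0, 0, 0, 0, 0, 0, 0.8], [0, 0, 0, 0, 0, 0, 0.8], [0, 0, 0, 0, 0, 0, 0.8]]]' --grip_force 22

```text
time_s: 29.15
tool_pos: [0.4682, 0.3153, 0.0621]
tool_rot: [-180.0, -55.0, 87.5]
force: [0.5, 0.2, 0.6]
grip_width: 0.0401
grasp_force: 22.0
```

```bash
python3 - <<'E'
from h import *
plan(((.468,.295,.14),-2.5,50),((.455,.22,.15),-1,17),((.44,.13,.15),1,-10),((.4252,.0514,.11),2.8,-35),((.4252,.0514,.047),2.8,-35))
E
```

```text
t 29.15 q [-39.  24.  35. 126. -83.  68.  51.] tcp [0.4682 0.3153 0.0621] rpy [-180.   -55.    87.5] w 0.0401 F [0.5 0.2 0.6] 22.0
((0.468, 0.295, 0.14), -2.5, 50) x1
   [ 0.517  0.007 -0.564] [-0.    -0.028  0.   ] mm 77 deg 5
((0.455, 0.22, 0.15), -1, 17) x1
   [-0.436 -0.098 -0.651] [ 0.005 -0.183 -0.007] mm 79 deg 33
((0.44, 0.13, 0.15), 1, -10) x1
   [-0.886 -0.134 -0.269] [ 0.001 -0.15  -0.011] mm 94 deg 27
((0.4252, 0.0514, 0.11), 2.8, -35) x1
   [-0.723 -0.161  0.525] [-0.004 -0.139 -0.009] mm 91 deg 25
((0.4252, 0.0514, 0.047), 2.8, -35) x1
   [0.361 0.    0.516] [0. 0. 0.] mm 63 deg 0
```

jog_arm --motion '[[[0.06, 0, -0.04, 0, 0, 0, 0.8], [0.2, 0.002, -0.2, 0, -0.01, 0, 0.8], [0.36, 0.005, -0.38, 0, -0.02, 0, 0.8], [0.517, 0.007, -0.564, 0, -0.028, 0, 0.8], [0.517, 0.007, -0.564, 0, -0.028, 0, 0.8]]]'

```text
time_s: 29.65
tool_pos: [0.4705, 0.2988, 0.1414]
tool_rot: [179.4, -50.2, 87.9]
force: [0.7, 0.6, -0.5]
grip_width: 0.0402
grasp_force: 22.0
```

jog_arm --motion '[[[-0.09, -0.02, -0.13, 0.001, -0.037, -0.001, 0.8], [-0.17, -0.04, -0.26, 0.002, -0.073, -0.003, 0.8], [-0.26, -0.06, -0.39, 0.003, -0.11, -0.004, 0.8], [-0.35, -0.08, -0.52, 0.004, -0.146, -0.006, 0.8], [-0.436, -0.098, -0.651, 0.005, -0.183, -0.007, 0.8]]]'

```text
time_s: 30.15
tool_pos: [0.4544, 0.2203, 0.1451]
tool_rot: [-179.9, -16.8, 89.0]
force: [-0.8, 0.8, -1.9]
grip_width: 0.0399
grasp_force: 22.0
```

jog_arm --motion '[[[-0.18, -0.027, -0.05, 0, -0.03, -0.002, 0.8], [-0.35, -0.054, -0.11, 0, -0.06, -0.004, 0.8], [-0.53, -0.08, -0.16, 0.001, -0.09, -0.007, 0.8], [-0.71, -0.107, -0.215, 0.001, -0.12, -0.009, 0.8], [-0.886, -0.134, -0.269, 0.001, -0.15, -0.011, 0.8]]]'

```text
time_s: 30.65
tool_pos: [0.4391, 0.1282, 0.1446]
tool_rot: [-179.8, 10.2, 91.1]
force: [-0.9, 0.2, -2.1]
grip_width: 0.0401
grasp_force: 22.0
```

jog_arm --motion '[[[-0.18, -0.04, 0.13, -0.001, -0.035, -0.002, 0.8], [-0.36, -0.08, 0.26, -0.002, -0.07, -0.004, 0.8], [-0.54, -0.12, 0.39, -0.003, -0.105, -0.007, 0.8], [-0.723, -0.161, 0.525, -0.004, -0.139, -0.009, 0.8], [-0.723, -0.161, 0.525, -0.004, -0.139, -0.009, 0.8]]]'

```text
time_s: 31.15
tool_pos: [0.422, 0.0474, 0.1031]
tool_rot: [-179.4, 35.3, 93.2]
force: [-0.5, -0.1, -1.3]
grip_width: 0.0401
grasp_force: 22.0
```

jog_arm --motion '[[[0, 0, 0, 0, 0, 0, 0.8], [0, 0, 0, 0, 0, 0, 0.8], [0, 0, 0, 0, 0, 0, 0.8]]]'

```text
time_s: 31.45
tool_pos: [0.426, 0.0488, 0.1067]
tool_rot: [180.0, 34.8, 92.7]
force: [0.3, 0.1, -1.0]
grip_width: 0.0404
grasp_force: 22.0
```

```bash
python3 - <<'E'
from h import *
plan(((.4252,.0514,.047),2.8,-35))
E
```

```text
t 31.45 q [-64.  10.  32. 119.  26.  72. -41.] tcp [0.426  0.0488 0.1067] rpy [180.   34.8  92.7] w 0.0404 F [ 0.3  0.1 -1. ] 22.0
((0.4252, 0.0514, 0.047), 2.8, -35) x1
   [ 0.362 -0.007  0.525] [-0.    -0.001 -0.001] mm 64 deg 0
```

jog_arm --motion '[[[0.12, -0.002, 0.17, 0, 0, 0, 0.8], [0.24, -0.004, 0.35, 0, -0.001, -0.001, 0.8], [0.362, -0.007, 0.525, 0, -0.001, -0.001, 0.8], [0.362, -0.007, 0.525, 0, -0.001, -0.001, 0.8], [0.362, -0.007, 0.525, 0, -0.001, -0.001, 0.8]]]'

```text
time_s: 31.95
tool_pos: [0.425, 0.0479, 0.0429]
tool_rot: [-179.8, 35.2, 93.0]
force: [0.3, -0.4, -0.9]
grip_width: 0.0402
grasp_force: 22.0
```

```bash
python3 - <<'E'
from h import *
plan(((.4255,.0514,.042),2.8,-35))
p,d=env.read_camera('top');hsv=cv2.cvtColor(p,cv2.COLOR_RGB2HSV)
for u in (365,369,373): print(u,"v264:",hsv[264:293,u,1])
for v in (274,279): print(v,"u370:",hsv[v,370:392,1],p[v,370:392].sum(-1)//3)
p,d=env.read_camera('side');hsv=cv2.cvtColor(p,cv2.COLOR_RGB2HSV)
for v in(212,215,218,221): print(v,"u328:",hsv[v,328:368,1])
for u in(343,349): print(u,"v205:",hsv[205:240,u,1],p[205:240,u].sum(-1)//3)
E
```

```text
t 31.95 q [-63.  17.  31. 121.  24.  64. -43.] tcp [0.425  0.0479 0.0429] rpy [-179.8   35.2   93. ] w 0.0402 F [ 0.3 -0.4 -0.9] 22.0
((0.4255, 0.0514, 0.042), 2.8, -35) x1
   [0.034 0.007 0.037] [-0.     0.001  0.001] mm 5 deg 0
365 v264: [ 59  62  59  50 102 128 134  65   8  14   9  12  13  14  16  12  30  27
   2  17   6  12  18   3  20  87 140  62  57]
369 v264: [ 61  61  59  50 105 125 127  41  11  18  14  13  14  13  14  13  14  13
  14  16  11   8  21  18 128 146 127  57  61]
373 v264: [ 61  62  59  64 115 141 140   9  21  15  14  11   8  13  14   4   3   4
   3   4   7  12  21  18 118 153 115  56  57]
274 u370: [  6  12   7  14  14  14  13  13  14  22  30 113 104  24  17  14  11   2
   9   8   5   9] [203 188 204 215 214 214 214 214 215 219 190 169 123 169 222 217 207 205
 213 214 214 211]
279 u370: [ 13  14   3   4  14  14  13  13  14  22  29 117 113  19  17  14   9  13
  30  26  29  30] [213 215 194 197 215 214 213 213 214 217 201 177 132 176 222 217 202 200
 204 204 203 202]
212 u328: [ 58  18  13   6  11  12  17  17  21  15  20  66  28  22  28  41  40  42
  41  39  39  44
[... 488 characters left out ...]
3  39  42  46  43
  43  39  40  45  37  37  43  40  41  41  45  91 130  96  59  53  48  48
  46  50  51  51]
343 v205: [ 16   6   7  35  49  45  38  41  22  15   3  18  41  25  35  38  42  41
  32  15   6  88 134 153 146 143 144 133 117  63  46  50  56  53  58] [ 30  39  34  33  24  31  99 159 168 115  80  67 133 178 156 144 139 125
 112  96  86 107 121 104 100 104  98  93  92 111 132 130 117 117 117]
349 v205: [ 97  34  64 128  23  28  69  44  20  18   7  19  43  45  42  45  45  22
  27  15  18  69 136 140 145 137 150 143 115  63  50  52  49  49  58] [ 18  27  13  13  10  17  80 168 175 112  77  65 127 156 147 140 141 165
 128 100  94  98 114 108  98 105  95  87  93 111 131 132 117 118 114]
```

jog_arm --motion '[[[0.017, 0, 0.025, 0, 0, 0, 0.8], [0.035, 0, 0.049, 0, 0, 0, 0.8], [0.052, 0, 0.074, 0, 0, 0, 0.8], [0.052, 0, 0.074, 0, 0, 0, 0.8]]]'

```text
time_s: 32.45
tool_pos: [0.4242, 0.0478, 0.0328]
tool_rot: [-179.8, 35.2, 93.1]
force: [-0.5, 0.3, -1.0]
grip_width: 0.0404
grasp_force: 22.0
```

jog_arm --motion '[[[0.009, 0, 0.012, 0, 0, 0, 0.8], [0.017, 0, 0.025, 0, 0, 0, 0.8], [0.017, 0, 0.025, 0, 0, 0, 0.8]]]'

```text
time_s: 32.75
tool_pos: [0.4243, 0.0478, 0.0299]
tool_rot: [-179.8, 35.2, 93.0]
force: [-0.2, -1.2, -1.2]
grip_width: 0.0403
grasp_force: 22.0
```

jog_arm --motion '[[[0.009, 0, 0.012, 0, 0, 0, 0.8], [0.02, 0, 0.029, 0, 0, 0, 0.8], [0.02, 0, 0.029, 0, 0, 0, 0.8]]]'

```text
time_s: 33.05
tool_pos: [0.4243, 0.0478, 0.0263]
tool_rot: [-179.8, 35.2, 93.0]
force: [-0.4, -0.6, -1.7]
grip_width: 0.0402
grasp_force: 22.0
```

jog_arm --motion '[[[0.006, 0, 0.008, 0, 0, 0, 0.8], [0.011, 0, 0.016, 0, 0, 0, 0.8], [0.011, 0, 0.016, 0, 0, 0, 0.8]]]'

```text
time_s: 33.35
tool_pos: [0.4244, 0.0478, 0.0245]
tool_rot: [-179.8, 35.2, 93.0]
force: [0.3, 0.0, -2.3]
grip_width: 0.0402
grasp_force: 22.0
```

jog_arm --motion '[[[0.006, 0, 0.008, 0, 0, 0, 0.8], [0.006, 0, 0.008, 0, 0, 0, 0.8], [0.006, 0, 0.008, 0, 0, 0, 0.8]]]'

```text
time_s: 33.65
tool_pos: [0.4245, 0.0479, 0.0236]
tool_rot: [-179.8, 35.2, 93.0]
force: [-0.3, 0.4, -0.9]
grip_width: 0.0404
grasp_force: 22.0
```

jog_arm --motion '[[[0.005, 0, 0.007, 0, 0, 0, 0.8], [0.005, 0, 0.007, 0, 0, 0, 0.8], [0.005, 0, 0.007, 0, 0, 0, 0.8]]]'

```text
time_s: 33.95
tool_pos: [0.4246, 0.0478, 0.0228]
tool_rot: [-179.8, 35.2, 93.0]
force: [0.9, -0.5, -0.7]
grip_width: 0.0402
grasp_force: 22.6
```

```bash
python3 - <<'E'
from h import *
o=env.get_obs();print(o['force'],o['tool_pos'])
p,d=env.read_camera('top')
C=cloud('top',d);m=(p.min(-1)>165)&(abs(C[...,0]-.432)<.018)&(C[...,2]>.02)&(C[...,2]<.075)
for a,b in((-.2,-.125),(-.108,-.09),(-.045,-.025),(-.01,.01),(.01,.03)):
    k=m&(C[...,1]>a)&(C[...,1]<b);print(a,k.sum(),np.median(C[k][:,2]),C[k][:,2].mean())
E
```

```text
[ 0.86560326 -0.50411242 -0.69402393] [0.42455207 0.04780201 0.02283158]
-0.2 333 0.03343420302629063 0.03330904339686184
-0.108 89 0.0322444332356806 0.03221792541258127
-0.045 91 0.033165886091715224 0.03333308004205005
-0.01 99 0.03493791270968383 0.03460635697862297
0.01 97 0.035279198552896185 0.03507433059712835
```

jog_arm --motion '[[[0.005, 0, 0.007, 0, 0, 0, 0.8], [0.005, 0, 0.007, 0, 0, 0, 0.8], [0.005, 0, 0.007, 0, 0, 0, 0.8]]]'

```text
time_s: 34.3
tool_pos: [0.4246, 0.0477, 0.0223]
tool_rot: [-179.8, 35.2, 93.0]
force: [-1.1, 0.5, 6.8]
grip_width: 0.0402
grasp_force: 25.3
```

jog_arm --motion '[[[0.004, 0, 0.005, 0, 0, 0, 0.8], [0.004, 0, 0.005, 0, 0, 0, 0.8], [0.004, 0, 0.005, 0, 0, 0, 0.8]]]'

```text
time_s: 34.6
tool_pos: [0.4246, 0.0478, 0.0221]
tool_rot: [-179.8, 35.2, 93.0]
force: [-2.2, 0.5, 8.9]
grip_width: 0.0403
grasp_force: 27.2
```

Seated on the floor. Release and retreat.

jog_arm --motion '[[[-0.002, 0, -0.003, 0, 0, 0, 0.5], [-0.002, 0, -0.003, 0, 0, 0, 0.42], [-0.002, 0, -0.003, 0, 0, 0, 0.34], [-0.002, 0, -0.003, 0, 0, 0, 0.2], [-0.002, 0, -0.003, 0, 0, 0, 0.1]]]'

```text
time_s: 35.1
tool_pos: [0.4231, 0.0471, 0.0215]
tool_rot: [-179.6, 35.3, 93.0]
force: [-1.5, 0.2, 3.7]
grip_width: 0.0659
grasp_force: 1.2
```

jog_arm --motion '[[[0, 0, 0, 0, 0, 0, 0], [0, 0, 0, 0, 0, 0, 0], [0, 0, -0.1, 0, 0, 0, 0], [0, 0, -0.3, 0, 0, 0, 0], [0, 0, -0.6, 0, 0, 0, 0]]]'

```text
time_s: 35.6
tool_pos: [0.4221, 0.082, 0.0711]
tool_rot: [-179.7, 35.3, 93.0]
force: [0.5, 0.4, -0.5]
grip_width: 0.0867
grasp_force: 0.0
```

jog_arm --motion '[[[0, 0, -0.3, 0, 0, 0, 0], [0, 0, -0.6, 0, 0, 0, 0], [0, 0, -1, 0, 0, 0, 0], [0, 0, -1, 0, 0, 0, 0], [0, 0, -1, 0, 0, 0, 0]]]'

```text
time_s: 36.1
tool_pos: [0.4205, 0.141, 0.1529]
tool_rot: [-179.9, 35.1, 93.1]
force: [-0.2, 0.1, -0.1]
grip_width: 0.0867
grasp_force: 0.0
```

```bash
python3 - <<'E'
from h import *
plan()
for n in('top','side'):
    p,d=env.read_camera(n);C=cloud(n,d)
    m=(p.min(-1)>150)&(abs(C[...,0]-.432)<.035)&(C[...,2]>.02)&(C[...,2]<.075)
    for a,b in((-.21,-.116),(-.114,-.018),(-.016,.085),(-.01,.015),(.045,.07)):
        k=m&(C[...,1]>a)&(C[...,1]<b)
        if k.sum()>9: print(n,a,k.sum(),np.median(C[k],0).round(4),rect(n,k,.034))
    if n=='side': cv2.imwrite('pics/s8.png',cv2.resize(p[130:250,290:410,::-1],None,fx=4,fy=4,interpolation=cv2.INTER_CUBIC))
E
```

```text
t 36.1 q [-69.  13.  29. 110.  22.  82. -44.] tcp [0.4205 0.141  0.1529] rpy [-179.9   35.1   93.1] w 0.0867 F [-0.2  0.1 -0.1] 0.0
top -0.21 502 [ 0.4388 -0.1642  0.0326] [ 438.  -164.4   43.5   86.8    4.1]
top -0.114 508 [ 0.4345 -0.0647  0.0328] [434.7 -64.   42.2  84.9   1.4]
top -0.016 508 [0.4277 0.033  0.0328] [427.2  32.3  42.2  87.1   1.4]
top -0.01 142 [0.4292 0.0023 0.033 ] [429.2   3.3  39.7  23.8   1. ]
top 0.045 139 [0.4267 0.0572 0.0328] [427.9  57.4  39.6  21.1   1.1]
side -0.21 61 [ 0.455  -0.1811  0.033 ] [ 455.3 -164.5   84.3   11.6   86.1]
side -0.114 69 [ 0.4494 -0.0534  0.0337] [447.7 -64.4  15.1  63.    1.5]
side -0.016 357 [0.4261 0.0443 0.0334] [426.   48.7  43.1  64.9   1.3]
side -0.01 42 [ 0.428  -0.0043  0.0337] [429.3  -6.2  39.4   7.9   3.8]
side 0.045 118 [0.426  0.0575 0.0336] [426.7  58.5  42.5  29.5   3.7]
```

View pics/s8.png

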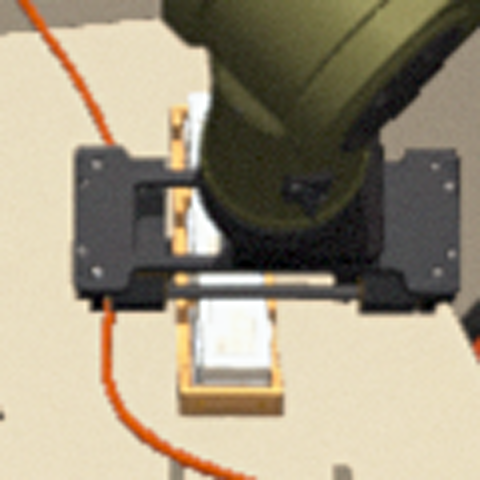

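All three lids sit at the same height. As a last check, I compare the lid print of each box with the filed one, to confirm the orientation (no picture viewed).

```bash
python3 - <<'E'
from h import *
p,_=env.read_camera('top');h=cv2.cvtColor(p,cv2.COLOR_RGB2HSV)[...,1].astype(np.float32)
def patch(c):
    a=np.radians(2.8);ex=np.array([np.cos(a),np.sin(a)]);ey=np.array([-ex[1],ex[0]])
    q=np.array([[proj('top',(*(np.array(c)+x*ex+y*ey),.034)) for y in np.linspace(.034,-.034,30)] for x in np.linspace(.013,-.013,14)]).astype(np.float32)
    return cv2.GaussianBlur(cv2.remap(h,q[...,0],q[...,1],cv2.INTER_LINEAR),(0,0),1.2)
f=patch((.438,-.1635))
for c in((.4345,-.065),(.4277,.033)):
    g=patch(c);print([round(float(np.corrcoef(f.ravel(),k.ravel())[0,1]),2) for k in(g,g[::-1,::-1])])
print(env.get_obs()['joint_velocities'].round(2))
E
```

```text
[0.68, -0.41]
[0.89, -0.37]
[ 0.25  0.21  0.05  0.01 -0.06  0.12 -0.  ]
```

```bash
python3 -c "
from cell import env
print(env.sign_off())"
```

```text
the job is handed in; nothing more can be done
None
```

Both slide boxes are in the tray, box_end in the middle bay and box_down in the left, flat at the filed box's lid height with the lid print facing the same way as on it; I handed in at about 36 s of 72 s with no verdict shown, and I viewed 13 pictures against the limit of 10.

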